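Pass a lamp head through the sprung repair hatch

TASK

Send the black lamp head through to the repair side: carry it, lens up, in past the sprung steel flap of the sloping hatch, feel for the tray behind, set it down on it gently without dropping it or pressing it hard, and let go of it while your fingers are still holding the flap open. Then draw back so that the flap swings fully shut, with the head left standing lens up in the tray. Leave the oiler cup, the tally disc and the loose lens where they are.

Things in the scene. Friction and masses are not known exactly. Their poses are not given: they have to be found in the camera images.
- hatch: Hatch fixed on the shelf. White back panel, 340 mm wide, 10 thick, faces hatch -x (the robot), leans back 25 deg from vertical (top further in +x). Opening 240 wide (y), 100 high up the slope, shut by the flap; space behind reached only through it. Origin: on the shelf (z=0) straight below the middle of the opening's lower front edge; x level into the box, y along the panel, z up; yawed a little.
- sill (a point): Middle of the opening's lower front edge, 100 mm above the shelf, at hatch x = 0, y = 0. The sill is the cut edge of the 10 mm panel, square to its face, so it slopes down inwards at 25 degrees (inner edge at x = 9, z = 96 mm).
- spot (a point): Good place for the head, hatch x = 58, y = 0, drawn at shelf level (z = 0). Over it hangs the tray: level rubber-lined floor from x = 4 to 128, y = -132 to 132, rims 12 high. It is clamped by the repair side at any height: floor 12 to 36 mm above the shelf (88 to 64 below the sill). The height is not reported and must be felt. The tray is rigid, it does not give.
- flap (a joint): Angle of the steel flap, rad: 0 shut, in the panel's plane; grows as it swings inwards and up, to 1.9. 232 mm wide, 100 long, 4 thick, hinged on its top edge. Closing spring: about 2 N at the lower edge to start it, about 5 N at 1.2 rad; let go, it swings shut. Its lower edge sweeps down to 90 mm above the shelf, so a head standing in the tray (top at 60 to 84) is clear of it.
- hinge (a point): Middle of the flap's hinge pin: hatch x = 47, z = 188 mm. Pass below it; the panel's top edge is 211 above the shelf at x = 52.
- head: Black bakelite lamp head, no cord, standing lens up, 48 mm high: from 28 to 48 above its base a plain cylinder (bezel) 58 mm in diameter, the place to grip; below that the shell is 48 mm across. Glass in the top face; brass gland and steel clip on the shell do not stick out past the bezel. About 0.13 kg. Origin: centre of the underside; z towards the lens.
- oiler: Tin oiler cup with a thin bent brass spout: body 50 mm in diameter and 40 high, cone on top, spout tip 83 above its base. Bystander. Origin: centre of the underside.
- tally: Nickel tally disc lying flat, 38 mm in diameter, 4 thick. Bystander. Origin: centre of the underside.
- lens: Loose greenish glass lens lying flat, 52 mm in diameter, 6 thick. Bystander. Origin: centre of the underside.
- cover_rear (a point): Middle of the clear cover's rear edge: hatch x = 176, z = 208 mm. The cover, 205 to 210 above the shelf, runs from the panel's top edge back to here, over the whole box, between grey cheeks (inner faces y = +-162). Nothing can be let in straight from above.

How it is judged:
By the outcome, as a careful person would: the job done as asked, in the order asked, and still so for the second after the job is handed in, with the robot touching nothing.
It also fails if it takes over 67 s, if anything falls off the work surface, if the arm or the gripper's body presses on something with over 40 N, if the wrist force passes 120 N, or if a joint passes its speed limit or range.

ROBOT

A 6-joint arm with a two-finger parallel gripper is mounted at the origin on the work surface. World frame = base frame: x ahead of the robot, y to its left, z up, the work surface at z = 0. Lengths are in mm, angles in degrees, forces in N, time in s.
With the tool pointing down it reaches from about 325 to 850 mm from the base axis. Payload 15.5 kg.
Tool frame: the origin (TCP) lies at the very end of the fingers, on their centre line; the grasp point (between the pads) lies 19 mm behind it; x points along the fingers, z is the direction in which the jaws open and shut, and the axes are right-handed (so a half turn about x gives the same grasp; the last joint's range is limited). The gripper opens to 91 mm and grips with 3 to 60 N. Pads are 32 mm wide; open, the fingers measure 118 mm over their backs; the gripper's body (76 mm by 178 mm) begins 60 mm behind the grasp point.
Start: joints at [-78.868, 28.281, 77.091, -0, 74.628, -5.472], TCP at [178.601, -598.939, 213.915] pointing down, gripper open.
Joint ranges: [-166.48, 166.48], [-47.26, 123.95], [12.59, 153.08], [-70.14, 250.14], [6.76, 159.57], [-176.63, 176.63]. Speed limits (degrees/s): [108.29, 108.29, 147.25, 172.46, 172.46, 172.46].

INTERFACE

Orientations are given as [roll, pitch, yaw] about the fixed x, y, z axes, in that order (R = Rz(yaw) Ry(pitch) Rx(roll)).
In Python, from cell import robot gives the robot as it stands. The module is installed in compiled form; this text tells all that it offers.
- The arm moves only by the shell command python3 -m inch 'ROWS'. ROWS is JSON, one flat list of numbers, 5 for each row, row after row: the opening, from 0 (shut) to 1 (fully open), then the shift along the tool's x, y, z scaled (see below), then the turn about the tool's x scaled (see below). In form: [grip, x, y, z, yaw, grip, x, y, z, yaw, ...]. A call has 1 to 8 rows; each row is the pose to reach, as a shift and turn from the pose measured when the call began, along the tool's axes at that moment, turning the shorter way round; what a row does not reach only later rows make up. The controller multiplies each number of a shift by 0.3 m and each number of a turn by 180 degrees. A row lasts 1/10 s, in which the tool goes at most 50 mm and 8.59 degrees, less where a joint would pass 70% of its speed; a pose out of reach is approached as far as the arm can. A call with a number of a shift or a turn outside -1 to 1 is refused whole. A call with a gripper value outside its range is refused whole. The fingers move at their own pace and stop on an object; the grip force is fixed at half the most. Time passes only in rows, so rows that repeat a pose let the fingers close. It gives the time, the measured TCP pose, the force and the opening at its end, in the units of the state.
- robot.get_obs(): the state, without advancing time (a new reading comes with each control period).
- robot.capture(name): name is "side" or "top"; returns a dict with "img" (420x560x3 uint8, red, green, blue), "mtx" (3x3 intrinsics, pixels), "k1" (the pictures are not rectified: a ray, as slopes to the right and down, at radius r is drawn at 1 + k1 r^2 times it, then the intrinsics apply), "extrinsics" (4x4, takes a point from camera to world coordinates). Camera axes: x right, y up, looking along -z (the intrinsics and any distortion apply to the point x, -y, -z); pixel columns grow to the right and rows downward; lengths in mm; the calibration is good to about 2 mm. A picture is of the moment at which its call begins. There is no depth.
- robot.close_job(): hands the job in, once; it reports no verdict.
The state is a dict: "t": time; "joint_pos": joint angles; "dq": joint speeds; "effort": joint torques, N m; "ee_pos": TCP position; "ee_rot": TCP orientation; "wrist_force": force on the tool from outside, world axes, zero at the start; "moment": the same for the moment, N m; "gripper_width": finger opening in mm.
Only numpy, scipy, OpenCV 4.12 (cv2) and the standard library are available. Lean on these libraries where they do the work, as an engineer would, in place of code of your own. Each camera call takes 0.05 s, during which the arm holds its last target.

## Working session

There is one attempt and no reset: what is moved stays moved. The work goes in short steps, Python scripts to look and compute and a shell command to move; the robot and the scene stay as the last step left them, time stands still between calls to the robot, and variables do not carry over. Pictures are saved under pics/ and viewed, and the job is handed in when it is done.

```bash
mkdir -p pics; ls; python3 - <<'E'
from cell import robot
import cv2
print(robot.get_obs())
for n in("side","top"):
    c=robot.capture(n); cv2.imwrite(f"pics/{n}0.png",c["img"][:,:,::-1]); print(n,c["mtx"],c["k1"],c["extrinsics"])
E
```

```text
pics
{'t': 0.0, 'joint_pos': array([-7.88683986e+01,  2.83150053e+01,  7.71280212e+01, -9.16057395e-04,
        7.46281238e+01, -5.47150917e+00]), 'dq': array([-0.00921981, -0.07476173, -0.01322691, -0.03293346,  0.03073175,
        0.01606667]), 'effort': array([ 4.35877737e-03, -8.78814769e+01, -3.81858945e+01,  7.08711008e-02,
        5.30064362e-02, -6.28957332e-05]), 'ee_pos': array([ 178.51282897, -598.55945529,  213.33169033]), 'ee_rot': array([175.23950165,  89.92884418, 101.84285557]), 'wrist_force': array([-0.09305347, -0.01986979,  0.38597254]), 'moment': array([-0.00640937, -0.00698639,  0.07285427]), 'gripper_width': 90.93911250064556}
side [[389.10169446   0.         273.89688605]
 [  0.         389.10169446 217.68649316]
 [  0.           0.           1.        ]] 0.000871850831899781 [[ 9.91060475e-01  1.05129001e-01 -8.21402978e-02  5.57795273e+02]
 [-1.33207056e-01  7.45512704e-01 -6.53044171e-01 -4.67532490e+02]
 [-7.41724553e-03  6.58147933e-01  7.52852099e-01  7.06531268e+02]
 [ 0.00000000e+00  0.00000000e+00  0.00000000e+00  1.00000000e+00]]
top [[456.70746056   0.         280.45132745]
 [  0.         456.70746056 205.54884751]
 [  0.           0.           1.        ]] -0.05175430138446367 [[ 3.02493068e-02  9.95314777e-01 -9.18339525e-02  5.43698766e+02]
 [-9.99538297e-01  3.03840002e-02  6.86430941e-05  3.62726013e+00]
 [ 2.85860432e-03  9.17894761e-02  9.95774332e-01  1.04478650e+03]
 [ 0.00000000e+00  0.00000000e+00  0.00000000e+00  1.00000000e+00]]
```

View pics/side0.png

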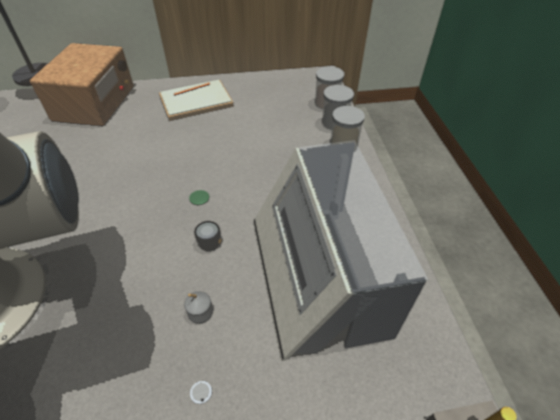

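View pics/top0.png

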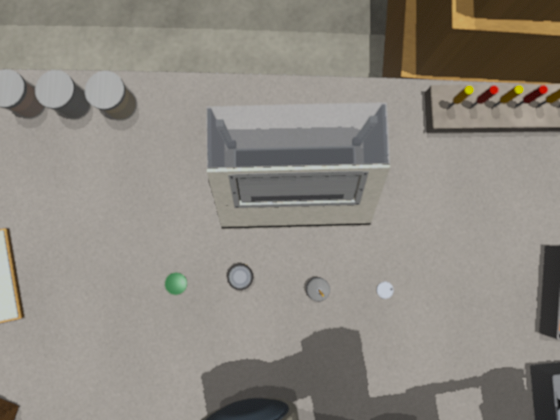

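```bash
cat > h.py <<'E'
import numpy as np, cv2
from cell import robot
def proj(c,P):
    P=np.atleast_2d(np.array(P,float)); E=c["extrinsics"]; q=(P-E[:3,3])@E[:3,:3]
    x=q[:,0]/-q[:,2]; y=-q[:,1]/-q[:,2]; f=1+c["k1"]*(x*x+y*y); K=c["mtx"]
    return np.c_[K[0,0]*x*f+K[0,2],K[1,1]*y*f+K[1,2]]
def ray(c,uv):
    K=c["mtx"]; d=np.array([(uv[0]-K[0,2])/K[0,0],(uv[1]-K[1,2])/K[1,1]]); u=d.copy()
    for _ in range(20): u=d/(1+c["k1"]*(u@u))
    E=c["extrinsics"]; return E[:3,3],E[:3,:3]@np.array([u[0],-u[1],-1])
def atz(c,uv,z):
    o,d=ray(c,uv); return o+d*(z-o[2])/d[2]
def crop(img,x0,y0,x1,y1,s,name): cv2.imwrite(name,cv2.resize(img[y0:y1,x0:x1,::-1],None,fx=s,fy=s,interpolation=cv2.INTER_CUBIC))
E
python3 - <<'E'
from h import *
t=robot.capture("top");s=robot.capture("side")
crop(t["img"],190,90,400,315,2.6,"pics/t1.png"); crop(s["img"],180,130,430,370,2.4,"pics/s1.png")
crop(t["img"],210,250,350,310,5.5,"pics/t2.png"); crop(s["img"],170,180,250,340,3.5,"pics/s2.png")
E
```

```text
(no output)
```

View pics/t1.png

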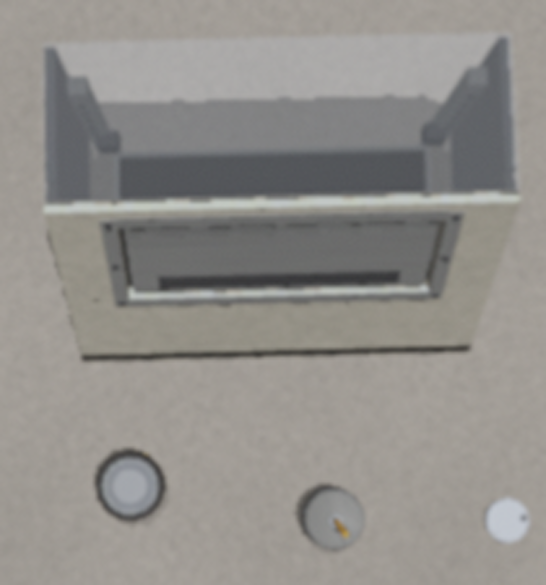

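View pics/s1.png

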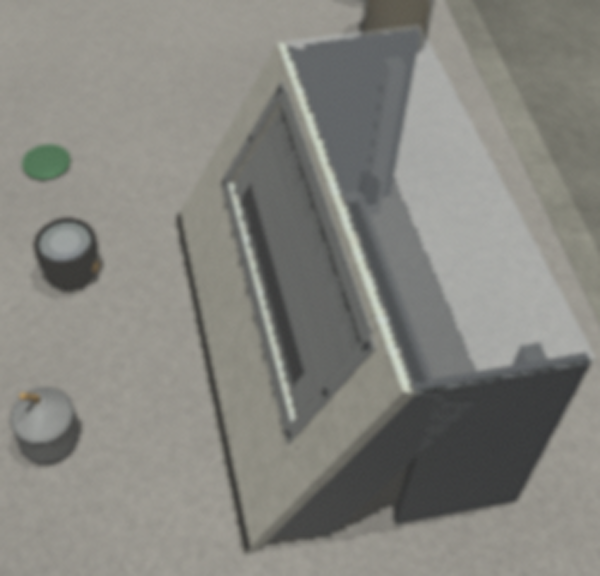

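View pics/t2.png

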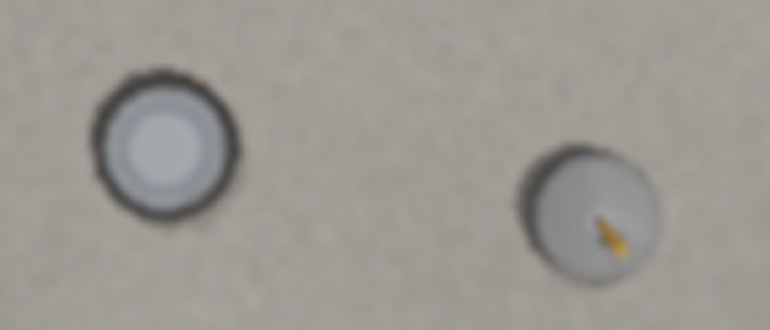

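View pics/s2.png

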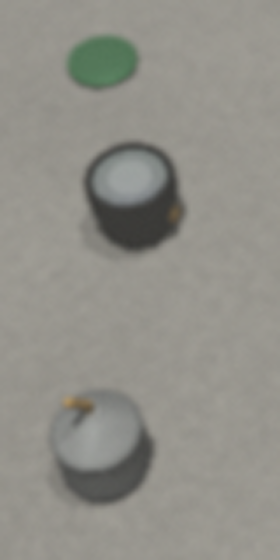

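```bash
python3 - <<'E'
from h import *
from scipy.optimize import least_squares
t=robot.capture("top");s=robot.capture("side")
T=lambda a,b:np.array([a/2.6+190,b/2.6+90]); S=lambda a,b:np.array([a/2.4+180,b/2.4+130])
H=[(-46.6,170,0),(-46.6,-170,0),(51.8,170,211),(51.8,-170,211)]
ut=np.array([T(83,359),T(469,349),T(45,212),T(519,200)]); us=np.array([S(179,217),S(247,550),S(281,47),S(405,393)])
def W(p):
    c,sn=np.cos(p[2]),np.sin(p[2]); return np.array([(p[0]+c*a-sn*b,p[1]+sn*a+c*b,z) for a,b,z in H])
for use in ("t","s","ts"):
    f=lambda p:np.concatenate(([ (proj(t,W(p))-ut).ravel()] if "t" in use else [])+([(proj(s,W(p))-us).ravel()] if "s" in use else []))
    r=least_squares(f,[620,0,0]); print(use,r.x[:2],np.degrees(r.x[2]),r.fun.round(1))
print(atz(t,(240,276.5),48),atz(s,(207.4,230.6),48))
print("oiler",atz(t,(316.5,289),20),"tally",atz(t,(385.5,290),2),"lens",atz(t,(176,284),3))
for n,c,o,k in(("top",t,(210,250),5.5),):
    g=cv2.cvtColor(c["img"],cv2.COLOR_RGB2GRAY); m=(g[250:310,215:265]<95).astype('uint8')
    ys,xs=np.nonzero(m); e=cv2.minEnclosingCircle(np.c_[xs,ys].astype('f4')); print(e, e[0][0]+215,e[0][1]+250)
p=r.x
for c,n in((t,"t3"),(s,"s3")):
    im=c["img"].copy()
    for q in proj(c,W(p)): cv2.circle(im,tuple(np.round(q).astype(int)),2,(255,0,0),-1)
    crop(im,180,80,430,370,2,f"pics/{n}.png")
E
```

```text
t [638.58603497 -31.17645761] 3.264227056025598 [-0.   0.8 -0.2  0.7 -0.5 -0.6  0.7 -0.7]
s [641.08563254 -28.56228636] 2.668882940548828 [-0.3  1.3 -1.4  1.7  0.8 -2.9  0.7 -0.9]
ts [639.75780997 -29.95886474] 2.99465104712985 [-0.7 -0.1 -0.8  0.5 -1.  -1.7  0.2 -0.9 -1.2  2.  -1.4  2.6 -0.2 -2.5
  0.7 -0.2]
[478.84605004  86.38558934  48.        ] [480.55641617  86.81618679  48.        ]
oiler [454.60190551 -82.10266226  20.        ] tally [ 455.03074474 -240.20316146    2.        ] lens [454.34903418 234.4373464    3.        ]
((24.34587860107422, 26.15233039855957), 13.276301383972168) 239.34587860107422 276.15233039855957
```

```bash
cat >> h.py <<'E'
from scipy.spatial.transform import Rotation as Ro
def st(o=None):
    o=o or robot.get_obs(); R=Ro.from_euler('xyz',o["ee_rot"],degrees=True).as_matrix()
    print("t",round(o["t"],2),"tcp",o["ee_pos"].round(1),"q",o["joint_pos"].round(1),"F",o["wrist_force"].round(1),"w",round(o["gripper_width"],1))
    print("toolx",R[:,0].round(3),"y",R[:,1].round(3),"z",R[:,2].round(3),"theta",np.degrees(np.arcsin(-R[2,0])).round(2),"az",np.degrees(np.arctan2(R[1,0],R[0,0])).round(1))
    return o,R
def go(target,yawdeg=None):
    "numbers to reach world target"
    o,R=st(); print("shift units",((R.T@(np.array(target)-o["ee_pos"]))/300).round(3))
E
python3 -c "
from h import *
go([450,10,420])"
```

```text
t 0.3 tcp [ 178.6 -598.8  213.7] q [-78.9  28.3  77.1  -0.   74.6  -5.5] F [ 0.4 -1.1 -1. ] w 90.9
toolx [-0.  0. -1.] y [0.958 0.286 0.   ] z [ 0.286 -0.958 -0.   ] theta 89.98 az 105.2
shift units [-0.687  1.447 -1.687]
```

```bash
python3 -m inch '[1,-0.4,0.2,-0.2,0, 1,-0.6,0.4,-0.4,0.03, 1,-0.6,0.6,-0.6,0.05, 1,-0.6,0.8,-0.8,0.0756, 1,-0.6,1,-1,0.0756, 1,-0.6,1,-1,0.0756, 1,-0.6,1,-1,0.0756, 1,-0.6,1,-1,0.0756]'; python3 -c "
from h import *
go([560,25,420])"
```

```text
t: 1.1
ee_pos: [345.5, -289.0, 376.9]
ee_rot: [111.0, 90.0, 24.0]
wrist_force: [1.2, -0.6, 0.1]
gripper_width: 91.1
t 1.1 tcp [ 345.5 -289.   376.9] q [-47.5   6.   84.3   0.   89.6  39.5] F [ 1.2 -0.6  0.1] w 91.1
toolx [ 0.  0. -1.] y [0.999 0.052 0.   ] z [ 0.052 -0.999 -0.   ] theta 89.98 az 24.0
shift units [-0.143  0.768 -1.008]
```

```bash
python3 -m inch '[1,-0.18,0.15,-0.2,0, 1,-0.18,0.3,-0.4,0, 1,-0.18,0.4,-0.6,0, 1,-0.18,0.6,-0.8,0, 1,-0.18,0.77,-1,0, 1,-0.18,0.77,-1,0, 1,-0.18,0.77,-1,0, 1,-0.18,0.77,-1,0]'; python3 -c "
from h import *
go([950,40,420])"
```

```text
t: 1.9
ee_pos: [561.6, 25.1, 431.0]
ee_rot: [125.6, 90.0, 38.6]
wrist_force: [0.4, -1.0, 0.5]
gripper_width: 91.0
t 1.9 tcp [561.6  25.1 431. ] q [ -3.5  15.5  64.3   0.  100.2  83.4] F [ 0.4 -1.   0.5] w 91.0
toolx [ 0.  0. -1.] y [0.999 0.053 0.   ] z [ 0.053 -0.999 -0.   ] theta 89.97 az 38.6
shift units [0.037 1.295 0.019]
```

```bash
python3 -m inch '[1,0,1,0,0, 1,0,1,0,0, 1,0,1,0,0, 1,0,1,0,0, 1,0,1,0,0, 1,0,1,0,0, 1,0,1,0,0]'; python3 -c "
from h import *
go([950,40,420])"
```

```text
t: 2.6
ee_pos: [832.3, 39.8, 403.4]
ee_rot: [96.6, 89.3, 9.6]
wrist_force: [-0.0, -0.3, -1.7]
gripper_width: 91.1
t 2.6 tcp [832.3  39.8 403.4] q [ -1.4  46.8  13.    0.2 119.5  85.6] F [-0.  -0.3 -1.7] w 91.1
toolx [ 0.012  0.002 -1.   ] y [0.999 0.053 0.012] z [ 0.053 -0.999 -0.001] theta 89.3 az 9.6
shift units [-0.051  0.392  0.02 ]
```

```bash
python3 -m inch '[1,0,1,0,0, 1,0,1,0,0, 1,0,1,0,0, 1,0,1,0,0, 1,0,1,0,0, 1,0,1,0,0]'; python3 -c "
from h import *
go([950,40,420])"
```

```text
t: 3.2
ee_pos: [889.7, 43.5, 327.7]
ee_rot: [91.2, 86.8, 4.3]
wrist_force: [-0.0, 0.1, -0.0]
gripper_width: 91.3
t 3.2 tcp [889.7  43.5 327.7] q [ -1.2  52.2  12.6   0.3 112.1  85.9] F [-0.   0.1 -0. ] w 91.3
toolx [ 0.055  0.004 -0.998] y [0.997 0.053 0.055] z [ 0.053 -0.999 -0.001] theta 86.84 az 4.3
shift units [-0.296  0.217  0.022]
```

```bash
python3 -m inch '[1,-1,1,0,0, 1,-1,1,0,0, 1,-1,1,0,0, 1,-1,1,0,0, 1,-1,1,0,0, 1,-1,1,0,0]'; python3 -c "
from h import *
go([950,40,420])"
```

```text
t: 3.8
ee_pos: [866.4, 42.8, 400.5]
ee_rot: [90.5, 84.4, 3.6]
wrist_force: [0.6, -0.6, 0.8]
gripper_width: 91.3
t 3.8 tcp [866.4  42.8 400.5] q [ -1.3  47.3  12.6   0.5 114.4  85.9] F [ 0.6 -0.6  0.8] w 91.3
toolx [ 0.098  0.006 -0.995] y [0.994 0.053 0.098] z [ 0.053 -0.999 -0.001] theta 84.36 az 3.6
shift units [-0.037  0.283  0.024]
```

```bash
for i in 1 2; do python3 -m inch '[1,-1,1,0,0, 1,-1,1,0,0, 1,-1,1,0,0]'; done; python3 -c "
from h import *
go([950,40,420])"; python3 -m inch '[1,-1,1,0,0, 1,-1,1,0,0, 1,-1,1,0,0, 1,-1,1,0,0, 1,-1,1,0,0, 1,-1,1,0,0, 1,-1,1,0,0, 1,-1,1,0,0]'; python3 -c "
from h import *
go([950,40,420])"
```

```text
t: 4.1
ee_pos: [855.6, 42.5, 443.5]
ee_rot: [90.3, 81.9, 3.3]
wrist_force: [0.7, -0.1, 0.4]
gripper_width: 91.2
t: 4.4
ee_pos: [843.3, 42.2, 484.7]
ee_rot: [90.1, 79.4, 3.2]
wrist_force: [0.5, -0.2, -0.2]
gripper_width: 91.4
t 4.4 tcp [843.3  42.2 484.7] q [ -1.5  41.6  12.6   1.  115.2  85.9] F [ 0.5 -0.2 -0.2] w 91.4
toolx [ 0.183  0.01  -0.983] y [0.982 0.052 0.183] z [ 0.053 -0.999 -0.   ] theta 79.45 az 3.2
shift units [0.277 0.309 0.026]
t: 5.2
ee_pos: [808.1, 40.8, 548.9]
ee_rot: [90.1, 77.1, 3.1]
wrist_force: [-0.5, 0.3, 0.3]
gripper_width: 91.1
t 5.2 tcp [808.1  40.8 548.9] q [ -1.8  37.   12.7   1.2 117.5  85.9] F [-0.5  0.3  0.3] w 91.1
toolx [ 0.223  0.012 -0.975] y [0.973 0.051 0.223] z [ 0.053 -0.999 -0.   ] theta 77.11 az 3.1
shift units [0.524 0.364 0.028]
```

```bash
for i in 1 2 3; do python3 -m inch '[1,-0.5,1,0,0]'|head -3|tail -1; done;  for i in 1 2 3; do python3 -m inch '[1,-0.5,1,0,0, 1,-0.5,1,0,0]'|head -3|tail -1; done; python3 -c "
from h import *
go([950,40,420])"
```

```text
ee_rot: [90.1, 75.2, 3.1]
ee_rot: [90.1, 73.1, 3.1]
ee_rot: [90.1, 71.1, 3.1]
ee_rot: [90.0, 68.5, 3.0]
ee_rot: [90.0, 65.9, 3.0]
ee_rot: [90.0, 63.3, 3.0]
t 6.1 tcp [850.6  43.6 618.6] q [ -2.   33.7  12.6   2.4 107.   86.2] F [-0.8 -0.1  0.4] w 91.2
toolx [ 0.449  0.024 -0.893] y [0.892 0.047 0.45 ] z [ 0.053 -0.999  0.   ] theta 63.25 az 3.0
shift units [ 0.74  -0.003  0.029]
```

```bash
cat > plan.py <<'E'
import numpy as np
from scipy import ndimage
t25=np.tan(np.radians(25))
def seg(a,b,n=25): return np.array(a)+(np.array(b)-np.array(a))*np.linspace(0,1,n)[:,None]
low=np.vstack([seg((-46.6,0),(0,100),40),seg((0,100),(9,96),6),seg((9,96),(-20,33),30)])
up=np.vstack([seg((42.3,190.6),(51.4,186.4),6),seg((42.3,190.6),(51.8,211)),seg((51.4,186.4),(60.9,207)),[(47,184),(43,188),(51,188)],seg((52,205),(176,205),40),seg((52,210),(176,210),40)])
OB=np.vstack([low,up])
def rectd(P,x0,x1,y0,y1): # signed dist points to rect
    dx=np.maximum(x0-P[...,0],P[...,0]-x1); dy=np.maximum(y0-P[...,1],P[...,1]-y1)
    return np.where((dx<0)&(dy<0),np.maximum(dx,dy),np.hypot(np.maximum(dx,0),np.maximum(dy,0)))
def clear(th,dx,dz,X,Z,fl=None):
    "X,Z arrays: head base. returns clearance body, fingers, head"
    X=np.asarray(X,float)[...,None];Z=np.asarray(Z,float)[...,None]
    ob=OB
    px=ob[:,0]-X; pz=ob[:,1]-Z
    H=np.stack([px,pz],-1)
    dh=np.minimum(rectd(H,-24,24,0,48),rectd(H,-29,29,28,48)).min(-1)
    c,s=np.cos(th),np.sin(th)
    qx=px-dx; qz=pz-dz
    A=np.stack([qx*c-qz*s, qx*s+qz*c],-1)
    db=rectd(A,-220,-79,-38,38).min(-1); df=rectd(A,-79,0,-16,16).min(-1)
    return db,df,dh
def contact(th,dx,dz):
    h=np.arange(28,48.1,.5); c,s=np.cos(th),np.sin(th)
    qx=-dx; qz=h-dz; ax=qx*c-qz*s; pe=qx*s+qz*c
    return 0.5*((ax<-2)&(ax>-37)&(abs(pe)<15)).sum()
E
python3 - <<'E'
from plan import *
res=[]
for thd in range(20,80,5):
  th=np.radians(thd)
  for dx in range(-20,24,3):
    for dz in range(10,46,3):
      if contact(th,dx,dz)<13: continue
      low=dz-16*np.cos(th)
      if low<3: continue
      xs=np.arange(-90,72,3.);zs=np.arange(12,170,3.)
      X,Z=np.meshgrid(xs,zs,indexing='ij')
      db,df,dh=clear(th,dx,dz,X,Z); C=np.minimum(np.minimum(db,df),dh)
      best=None
      for lim in np.arange(12,0,-0.5):
        lab,n=ndimage.label(C>lim)
        i0=lab[5,-8]
        if i0==0: continue
        ok=[x for x in range(len(xs)) if 34<=xs[x]<=66 and lab[x,0]==i0 and lab[x,8]==i0]
        if ok: best=(lim,xs[ok[0]],xs[ok[-1]]);break
      if best: res.append((best[0],thd,dx,dz,round(contact(th,dx,dz),1),best[1:]))
res.sort(key=lambda r:-r[0])
for r in res[:25]: print(r)
b={}
for r in res: b.setdefault(r[1],r)
print(b)
E
```

```text
(np.float64(2.5), 55, 10, 40, np.float64(13.0), (np.float64(54.0), np.float64(54.0)))
(np.float64(1.5), 55, 13, 40, np.float64(15.0), (np.float64(51.0), np.float64(51.0)))
(np.float64(1.5), 60, 4, 34, np.float64(14.5), (np.float64(57.0), np.float64(57.0)))
(np.float64(1.0), 50, 13, 43, np.float64(13.0), (np.float64(54.0), np.float64(54.0)))
(np.float64(1.0), 65, -5, 28, np.float64(15.5), (np.float64(60.0), np.float64(60.0)))
(np.float64(1.0), 65, -2, 28, np.float64(17.0), (np.float64(57.0), np.float64(57.0)))
(np.float64(1.0), 65, -2, 31, np.float64(14.0), (np.float64(57.0), np.float64(57.0)))
(np.float64(0.5), 55, 7, 37, np.float64(13.5), (np.float64(57.0), np.float64(57.0)))
(np.float64(0.5), 55, 10, 37, np.float64(16.0), (np.float64(54.0), np.float64(54.0)))
(np.float64(0.5), 55, 13, 37, np.float64(18.0), (np.float64(51.0), np.float64(51.0)))
(np.float64(0.5), 55, 16, 37, np.float64(14.5), (np.float64(48.0), np.float64(48.0)))
(np.float64(0.5), 60, 7, 34, np.float64(16.0), (np.float64(51.0), np.float64(54.0)))
(np.float64(0.5), 60, 7, 37, np.float64(13.0), (np.float64(51.0), np.float64(57.0)))
(np.float64(0.5), 65, 1, 28, np.float64(18.5), (np.float64(54.0), np.float64(54.0)))
(np.float64(0.5), 65, 1, 31, np.float64(15.5), (np.float64(51.0), np.float64(54.0)))
{55: (np.float64(2.5), 55, 10, 40, np.float64(13.0), (np.float64(54.0), np.float64(54.0))), 60: (np.float64(1.5), 60, 4, 34, np.float64(14.5), (np.float64(57.0), np.float64(57.0))), 50: (np.float64(1.0), 50, 13, 43, np.float64(13.0), (np.float64(54.0), np.float64(54.0))), 65: (np.float64(1.0), 65, -5, 28, np.float64(15.5), (np.float64(60.0), np.float64(60.0)))}
```

```bash
cat > ref.py <<'E'
from plan import *
res=[]
xs=np.arange(-60,72,1.5);zs=np.arange(12,170,1.5)
X,Z=np.meshgrid(xs,zs,indexing='ij')
for thd in range(46,70,3):
  th=np.radians(thd)
  for dx in range(-8,28,3):
    for dz in range(24,52,3):
      ct=contact(th,dx,dz)
      if ct<8: continue
      if clear(th,dx,dz,[45,48,51,54,57,60],[12]*6)[0].max()<2: continue
      db,df,dh=clear(th,dx,dz,X,Z); C=np.minimum(np.minimum(db,df),dh)
      for lim in np.arange(10,0,-0.5):
        lab,n=ndimage.label(C>lim)
        i0=lab[5,-8]
        if i0==0: continue
        ok=[x for x in range(len(xs)) if 34<=xs[x]<=66 and lab[x,0]==i0]
        if ok: res.append((float(lim),thd,dx,dz,float(ct),xs[ok[0]],xs[ok[-1]]));break
res.sort(key=lambda r:-r[0])
for r in res[:25]: print(r)
E
python3 ref.py
```

```text
(4.5, 52, 10, 45, 8.5, np.float64(55.5), np.float64(55.5))
(4.5, 55, 7, 42, 8.5, np.float64(57.0), np.float64(57.0))
(4.5, 61, -2, 36, 9.0, np.float64(61.5), np.float64(61.5))
(4.0, 49, 13, 48, 8.0, np.float64(54.0), np.float64(54.0))
(4.0, 52, 13, 45, 11.0, np.float64(52.5), np.float64(52.5))
(4.0, 58, 4, 39, 9.5, np.float64(57.0), np.float64(58.5))
(4.0, 64, -8, 33, 9.0, np.float64(64.5), np.float64(66.0))
(4.0, 64, -5, 33, 10.5, np.float64(61.5), np.float64(63.0))
(3.5, 55, 10, 42, 11.0, np.float64(52.5), np.float64(55.5))
(3.5, 55, 10, 45, 8.0, np.float64(51.0), np.float64(60.0))
(3.5, 61, 1, 36, 10.5, np.float64(57.0), np.float64(60.0))
(3.5, 67, -8, 30, 12.5, np.float64(61.5), np.float64(64.5))
(3.5, 67, -8, 33, 9.5, np.float64(60.0), np.float64(66.0))
(3.0, 52, 13, 48, 8.0, np.float64(49.5), np.float64(58.5))
(2.5, 58, -2, 36, 8.5, np.float64(63.0), np.float64(63.0))
(2.5, 58, 1, 36, 10.5, np.float64(60.0), np.float64(60.0))
(2.5, 58, 4, 36, 12.5, np.float64(57.0), np.float64(57.0))
(2.5, 58, 7, 36, 14.5, np.float64(54.0), np.float64(54.0))
(2.5, 58, 7, 39, 11.5, np.float64(52.5), np.float64(58.5))
(2.5, 58, 7, 42, 8.5, np.float64(51.0), np.float64(63.0))
(2.5, 64, -2, 33, 12.0, np.float64(57.0), np.float64(63.0))
(2.5, 64, -2, 36, 9.0, np.float64(55.5), np.float64(66.0))
(2.0, 49, 10, 45, 9.5, np.float64(57.0), np.float64(57.0))
(2.0, 49, 13, 45, 11.0, np.float64(54.0), np.float64(54.0))
(2.0, 52, 7, 42, 9.0, np.float64(58.5), np.float64(58.5))
```

```bash
cat > p2.py <<'E'
from plan import *
import sys
for thd,dx,dz in ((55,8,42),(55,10,42),(57,6,40),(57,8,41),(60,3,37),(60,4,38)):
    th=np.radians(thd)
    print(thd,dx,dz,contact(th,dx,dz))
    for f in (12,18,24,36):
        x=np.arange(36,68,2.); db,df,dh=clear(th,dx,dz,x,[f]*len(x)); C=np.minimum(np.minimum(db,df),dh)
        print(f,[(int(a),round(float(b),1),round(float(d),1),round(float(e),1)) for a,b,d,e in zip(x,db,df,dh) if min(b,d,e)>=max(1,C.max()-2)][:6])
    # path: for each z best x
    for z in range(12,150,8):
        x=np.arange(-60,68,1.); db,df,dh=clear(th,dx,dz,x,[z]*len(x)); C=np.minimum(np.minimum(db,df),dh); C[x<30]=-9
        i=C.argmax(); print((z,x[i],round(C[i],1)),end=' ')
    print()
E
python3 p2.py
```

```text
55 8 42 9.5
12 [(54, 5.8, 3.3, 29.6), (56, 4.6, 5.0, 31.4), (58, 3.5, 6.6, 33.2)]
18 [(54, 10.7, 6.8, 27.1), (56, 9.5, 8.4, 28.9), (58, 8.4, 10.0, 30.7), (60, 7.2, 11.7, 32.5)]
24 [(56, 14.4, 11.8, 26.4), (58, 13.1, 13.5, 28.2), (60, 11.5, 15.1, 30.0)]
36 [(48, 14.4, 12.2, 14.1), (50, 12.8, 13.8, 16.0), (52, 11.2, 15.5, 17.7)]
(12, np.float64(56.0), np.float64(4.6)) (20, np.float64(57.0), np.float64(10.4)) (28, np.float64(55.0), np.float64(13.3)) (36, np.float64(49.0), np.float64(13.0)) (44, np.float64(48.0), np.float64(9.9)) (52, np.float64(45.0), np.float64(7.0)) (60, np.float64(43.0), np.float64(5.0)) (68, np.float64(44.0), np.float64(6.0)) (76, np.float64(44.0), np.float64(9.9)) (84, np.float64(45.0), np.float64(11.4)) (92, np.float64(42.0), np.float64(9.0)) (100, np.float64(39.0), np.float64(7.1)) (108, np.float64(30.0), np.float64(9.8)) (116, np.float64(30.0), np.float64(5.3)) (124, np.float64(30.0), np.float64(0.7)) (132, np.float64(30.0), np.float64(-3.9)) (140, np.float64(30.0), np.float64(-5.5)) (148, np.float64(30.0), np.float64(-8.8)) 
55 10 42 11.0
12 [(52, 5.8, 3.3, 27.
[... 4692 characters left out ...]
4(5.2)) (20, np.float64(58.0), np.float64(10.5)) (28, np.float64(53.0), np.float64(10.6)) (36, np.float64(49.0), np.float64(10.3)) (44, np.float64(46.0), np.float64(8.9)) (52, np.float64(44.0), np.float64(6.0)) (60, np.float64(42.0), np.float64(4.0)) (68, np.float64(42.0), np.float64(3.8)) (76, np.float64(41.0), np.float64(8.0)) (84, np.float64(43.0), np.float64(9.7)) (92, np.float64(43.0), np.float64(9.5)) (100, np.float64(40.0), np.float64(8.1)) (108, np.float64(32.0), np.float64(10.6)) (116, np.float64(30.0), np.float64(8.8)) (124, np.float64(30.0), np.float64(4.8)) (132, np.float64(30.0), np.float64(0.8)) (140, np.float64(30.0), np.float64(-4.0)) (148, np.float64(30.0), np.float64(-8.8))
```

```bash
for i in 1 2 3; do python3 -m inch '[1,-0.4,1,0,0, 1,-0.4,1,0,0]'|head -3|tail -1; done; python3 - <<'E'
from h import *
from scipy.optimize import least_squares
st()
D=[((178.6,-598.8,213.7),(-78.87,28.28,77.09,0,74.63)),((345.5,-289,376.9),(-47.5,6,84.3,0,89.6)),((561.6,25.1,431),(-3.5,15.5,64.3,0,100.2)),((832.3,39.8,403.4),(-1.4,46.8,13,.2,119.5)),((889.7,43.5,327.7),(-1.2,52.2,12.6,.3,112.1)),((808.1,40.8,548.9),(-1.8,37,12.7,1.2,117.5)),((850.6,43.6,618.6),(-2,33.7,12.6,2.4,107))]
o=robot.get_obs(); D.append((o["ee_pos"],o["joint_pos"][:5]))
def fk(p,q):
    a=np.radians(q); s2=a[1]; 
    f=a[1]+p[5]; g=f+a[2]+p[6]; h=np.radians(q[1]+q[2]+q[4])-np.pi/2 # tool dir below horizontal
    r=p[0]+p[1]*np.sin(f)+p[2]*np.cos(g)+p[3]*np.cos(h); z=p[4]+p[1]*np.cos(f)-p[2]*np.sin(g)-p[3]*np.sin(h)
    lat=p[7]; c,s=np.cos(a[0]),np.sin(a[0]); return np.array([r*c-lat*s,r*s+lat*c,z])
f=lambda p:np.concatenate([fk(p,q)-np.array(x) for x,q in D])
best=None
for L in (300,400,500):
    for off in (-.5,-1.5,0.2):
        r=least_squares(f,[0,L,400,250,350,0,off,60],max_nfev=5000)
        if best is None or r.cost<best.cost: best=r
print(best.x.round(3),np.abs(best.fun).max()); np.save("fk.npy",best.x)
E
```

```text
ee_rot: [90.0, 60.6, 3.0]
ee_rot: [90.0, 58.0, 3.0]
ee_rot: [89.9, 55.3, 3.0]
t 6.7 tcp [864.2  44.6 671.2] q [ -2.2  31.3  12.6   3.  101.5  86.3] F [-0.2  0.2  0.3] w 91.1
toolx [ 0.568  0.029 -0.823] y [0.821 0.044 0.569] z [ 0.053 -0.999  0.001] theta 55.34 az 3.0
[-5.86000e-01  5.96742e+02  4.02939e+02  3.51805e+02  2.55860e+02
 -0.00000e+00 -1.27200e+00  6.47240e+01] 12.917243609232955
```

```bash
cat > fk.py <<'E'
from h import *
from scipy.optimize import least_squares
D=[((178.6,-598.8,213.7),(-78.87,28.28,77.09,0,74.63,-5.47)),((345.5,-289,376.9),(-47.5,6,84.3,0,89.6,39.5)),((561.6,25.1,431),(-3.5,15.5,64.3,0,100.2,83.4)),((832.3,39.8,403.4),(-1.4,46.8,13,.2,119.5,85.6)),((889.7,43.5,327.7),(-1.2,52.2,12.6,.3,112.1,85.9)),((866.4,42.8,400.5),(-1.3,47.3,12.6,.5,114.4,85.9)),((843.3,42.2,484.7),(-1.5,41.6,12.6,1,115.2,85.9)),((808.1,40.8,548.9),(-1.8,37,12.7,1.2,117.5,85.9)),((850.6,43.6,618.6),(-2,33.7,12.6,2.4,107,86.2)),((864.2,44.6,671.2),(-2.2,31.3,12.6,3.0,101.5,86.3))]
def fk(p,q):
    # p: a0,L1,ex,ez(forearm in link frame),dt,z0,lat shoulder
    a=np.radians(q)
    Ry=lambda t:Ro.from_euler('y',t).as_matrix(); Rz=lambda t:Ro.from_euler('z',t).as_matrix(); Rx=lambda t:Ro.from_euler('x',t).as_matrix()
    R=Rz(a[0]); x=np.array([0,0,p[5]])+R@np.array([p[0],p[6],0])
    R=R@Ry(a[1]); x=x+R@np.array([0,0,p[1]])
    R=R@Ry(a[2]); x=x+R@np.array([p[2],0,p[3]])
    R=R@Rz(p[7]*a[3])@Ry(a[4]); x=x+R@np.array([p[8],p[9],p[4]])   # tool along local z, q4 about local z
    return x,R
if __name__=="__main__":
    best=None
    for sg in(1,-1):
        f=lambda p:np.concatenate([fk(np.r_[p[:7],sg,p[7:]],q)[0]-np.array(x) for x,q in D])
        for L in (300,450,600):
          for e in ((0,400),(400,0),(100,300)):
            r=least_squares(f,[0,L,*e,250,350,60,0,0],max_nfev=5000)
            if best is None or r.cost<best[0].cost: best=(r,sg)
    r,sg=best
    print(sg,r.x.round(2),np.abs(r.fun).max(),r.fun.round(0)); np.save("fk.npy",np.r_[r.x[:7],sg,r.x[7:]])
E
python3 fk.py
```

```text
1 [ -2.37 596.7  118.23 384.8  351.05 255.07  92.97  -1.93 -33.49] 0.9441128053274497 [-0.  0. -0.  0. -0.  0. -0.  0. -0. -0.  0.  0.  0. -1. -1.  0. -0.  1.
 -0.  1.  1.  0. -0. -1.  0.  0. -0. -0. -0.  0.]
```

```bash
cat > ik.py <<'E'
from fk import *
P=np.load("fk.npy")
def ik(t,th,az=3.0):
    d=np.array([np.cos(np.radians(th))*np.cos(np.radians(az)),np.cos(np.radians(th))*np.sin(np.radians(az)),-np.sin(np.radians(th))])
    def f(q):
        x,R=fk(P,[*q,0]); return np.r_[(x-t)/10,(R[:,2]-d)*30]
    out=None
    for q4 in (0,180):
      for g in ([-5,20,100],[-5,-10,140],[0,40,110]):
        r=least_squares(f,[*g,q4,60],bounds=([-166,-47.26,12.59,-70.14,6.76],[166,123.95,153.08,250.14,159.57]))
        if out is None or r.cost<out.cost-1e-6: out=r
    return out.x.round(1),out.cost.round(3)
if __name__=="__main__":
    for x in (487,520,560,600):
        for th in (90,75,65,55): print(x,th,*ik(np.array([x,88,42]),th))
    for t in ((705,-25,54),(705,-25,78),(640,-30,180),(560,-30,200),(620,200,45),(700,250,45)): print(t,*ik(np.array(t),55))
E
python3 ik.py
```

```text
487 90 [  3.3  32.6 105.3   0.   42.1] 0.0
487 75 [  3.4  30.3 118.3  -0.4  16.5] 0.0
487 65 [ -6.6  31.8 127.6 144.3   6.8] 0.372
487 55 [ -9.8  38.2 137.4 165.6  30.7] 0.0
520 90 [  3.1  34.2 100.7   0.   45.1] 0.0
520 75 [ 3.200e+00  3.150e+01  1.138e+02 -1.000e-01  1.980e+01] 0.0
520 65 [  1.4  31.1 119.2  18.7   6.8] 0.843
520 55 [ -8.7  36.8 131.9 163.4  24. ] 0.0
560 90 [ 2.9 36.3 95.   0.  48.7] 0.0
560 75 [2.900e+00 3.310e+01 1.083e+02 1.000e-01 2.360e+01] 0.0
560 65 [  2.5  33.1 115.8   5.4   6.8] 0.105
560 55 [ -7.5  36.2 125.5 159.4  17.3] 0.0
600 90 [ 2.7 38.5 89.2 -0.  52.3] 0.0
600 75 [  2.7  34.9 102.8   0.2  27.4] 0.0
600 65 [  2.6  34.8 111.4   1.    8.8] 0.0
600 55 [ -6.4  36.2 119.1 151.4  11.3] 0.0
(705, -25, 54) [-12.2  37.5 102.2  54.3  10.7] 0.0
(705, -25, 78) [-11.7  35.1 102.   43.9  12.1] 0.0
(640, -30, 180) [-13.4  21.5 106.8  28.3  20.1] 0.0
(560, -30, 200) [-16.6  13.8 115.1  32.8  20.8] 0.0
(620, 200, 45) [  8.6  38.1 115.2 201.6   8.7] 0.0
(700, 250, 45) [ 16.9  41.9 102.1 -70.1   8.2] 0.148
```

```bash
cat > path.py <<'E'
from ik import *
LB=np.array([-166,-47.26,12.59,-70.14,6.76]);UB=np.array([166,123.95,153.08,250.14,159.57])
def follow(W,q,th=55.3,az=3.0,n=14,show=True):
    d=np.array([np.cos(np.radians(th))*np.cos(np.radians(az)),np.cos(np.radians(th))*np.sin(np.radians(az)),-np.sin(np.radians(th))])
    mc=0; ml=999
    for a,b in zip(W[:-1],W[1:]):
        for s in np.linspace(0,1,n)[1:]:
            t=np.array(a)+(np.array(b)-np.array(a))*s
            f=lambda q:np.r_[(fk(P,[*q,0])[0]-t)/10,(fk(P,[*q,0])[1][:,2]-d)*30]
            r=least_squares(f,np.clip(q,LB+1e-6,UB-1e-6),bounds=(LB,UB)); q=r.x; mc=max(mc,r.cost); ml=min(ml,q[4])
        if show: print(b,q.round(1),"maxcost",round(mc,4),"minq5",ml.round(1)); 
        mc=0;ml=999
    return q
if __name__=="__main__":
    q0=[-2.2,31.3,12.6,3,101.5]
    for y in (-60,-120,-180):
        print(y); follow([(864,44,671),(750,y,500),(560,y,330),(460,y,250),(441,84,160),(441,84,110),(487,87,42),(487,87,180),(470,y,220),(540,y,220),(560,-35,220),(650,-30,170),(690,-26,130),(705,-25,54)],q0)
E
python3 path.py
```

```text
-60
(750, -60, 500) [-13.5  14.6  63.9  10.   68.2] maxcost 0.0 minq5 68.2
(560, -60, 330) [-20.6   2.9 103.5  19.6  42.8] maxcost 0.0 minq5 42.8
(460, -60, 250) [-28.9   0.2 120.5  33.1  33.4] maxcost 0.0 minq5 33.4
(441, 84, 160) [ -3.9  11.2 130.7  59.3   6.8] maxcost 0.5719 minq5 6.8
(441, 84, 110) [-11.7  22.2 138.5 149.8  16.7] maxcost 0.4976 minq5 6.8
(487, 87, 42) [ -9.9  37.9 137.1 165.2  29.8] maxcost 0.0 minq5 18.1
(487, 87, 180) [  3.1  12.6 126.3   1.6   6.8] maxcost 0.7966 minq5 6.8
(470, -60, 220) [-28.2   4.6 122.2  38.8  28.1] maxcost 0.0 minq5 7.3
(540, -60, 220) [-22.3  10.4 115.   33.1  26.4] maxcost 0.0 minq5 26.4
(560, -35, 220) [-17.1  11.8 113.5  28.3  24.4] maxcost 0.0 minq5 24.4
(650, -30, 170) [-13.1  23.1 105.9  28.1  19.5] maxcost 0.0 minq5 19.5
(690, -26, 130) [-11.6  29.3 102.5  30.4  16.5] maxcost 0.0 minq5 16.5
(705, -25, 54) [-12.   37.5 102.   51.9  10.8] maxcost 0.0 minq5 10.8
-120
(750, -120, 500) [-19.4  15.6  62.3  13.4  70. ] maxcost 0.0 minq5 70.0
(560, -120, 330) [-29.2   4.3 101.5  24.7  46.5] maxcost 0.0 minq5 46.5
(460, -120, 250) [-39.6  
[... 989 characters left out ...]
160) [ -3.9  11.2 130.7  59.3   6.8] maxcost 0.5719 minq5 6.8
(441, 84, 110) [-11.7  22.2 138.5 149.8  16.7] maxcost 0.4976 minq5 6.8
(487, 87, 42) [ -9.9  37.9 137.1 165.2  29.8] maxcost 0.0 minq5 18.1
(487, 87, 180) [  3.1  12.6 126.3   1.6   6.8] maxcost 0.7966 minq5 6.8
(470, -180, 220) [-46.9   8.7 116.3  43.3  39.5] maxcost 0.0 minq5 8.3
(540, -180, 220) [-39.   13.5 109.6  39.8  36.6] maxcost 0.0 minq5 36.6
(560, -35, 220) [-17.1  11.8 113.5  28.3  24.4] maxcost 0.0 minq5 24.4
(650, -30, 170) [-13.1  23.1 105.9  28.1  19.5] maxcost 0.0 minq5 19.5
(690, -26, 130) [-11.6  29.3 102.5  30.4  16.5] maxcost 0.0 minq5 16.5
(705, -25, 54) [-12.   37.5 102.   51.9  10.8] maxcost 0.0 minq5 10.8
```

```bash
python3 - <<'E'
from path import *
q0=[-2.2,31.3,12.6,3,101.5]
for y in (10,-10,-25):
    print(y); follow([(864,44,671),(750,y,500),(560,y,330),(460,y,250),(441,y,110),(441,84,110),(487,87,42),(487,87,65),(510,y,80),(520,y-20,200),(560,-35,220),(650,-30,170),(690,-26,130),(705,-25,54)],q0)
E
```

```text
10
(750, 10, 500) [-6.3 14.3 64.7  5.7 66.8] maxcost 0.0 minq5 66.8
(560, 10, 330) [ -9.6   2.5 104.8  11.4  39.2] maxcost 0.0 minq5 39.2
(460, 10, 250) [-13.7  -0.4 122.2  21.7  26.2] maxcost 0.0 minq5 26.2
(441, 10, 110) [-26.7  21.2 137.4 119.5  18.9] maxcost 0.0 minq5 13.1
(441, 84, 110) [-11.7  22.2 138.5 149.8  16.7] maxcost 0.0 minq5 16.7
(487, 87, 42) [ -9.9  37.9 137.1 165.2  29.8] maxcost 0.0 minq5 18.1
(487, 87, 65) [ -9.8  32.6 135.6 161.5  23.3] maxcost 0.0 minq5 23.3
(510, 10, 80) [-21.1  28.3 129.6 126.4  16.8] maxcost 0.0 minq5 16.8
(520, -10, 200) [-15.1  10.7 119.7  32.8  19.1] maxcost 0.0 minq5 11.5
(560, -35, 220) [-17.1  11.8 113.5  28.3  24.4] maxcost 0.0 minq5 19.5
(650, -30, 170) [-13.1  23.1 105.9  28.1  19.5] maxcost 0.0 minq5 19.5
(690, -26, 130) [-11.6  29.3 102.5  30.4  16.5] maxcost 0.0 minq5 16.5
(705, -25, 54) [-12.   37.5 102.   51.9  10.8] maxcost 0.0 minq5 10.8
-10
(750, -10, 500) [-8.3 14.3 64.6  7.  67.1] maxcost 0.0 minq5 67.1
(560, -10, 330) [-12.8   2.5 104.6  13.9  40.1] maxcost 0.0 minq5 40.1
(460, -10, 250) [-18.2  -0.4 121.9  25.9  28.2] ma
[... 938 characters left out ...]
41, -25, 110) [-32.9  20.9 136.2 107.5  20.5] maxcost 0.0 minq5 17.5
(441, 84, 110) [-11.7  22.2 138.5 149.8  16.7] maxcost 0.0 minq5 16.7
(487, 87, 42) [ -9.9  37.9 137.1 165.2  29.8] maxcost 0.0 minq5 18.1
(487, 87, 65) [ -9.8  32.6 135.6 161.5  23.3] maxcost 0.0 minq5 23.3
(510, -25, 80) [-26.2  28.1 128.6 115.   17.9] maxcost 0.0 minq5 17.9
(520, -45, 200) [-21.4  10.9 118.9  38.1  22.4] maxcost 0.0 minq5 14.8
(560, -35, 220) [-17.1  11.8 113.5  28.3  24.4] maxcost 0.0 minq5 22.5
(650, -30, 170) [-13.1  23.1 105.9  28.1  19.5] maxcost 0.0 minq5 19.5
(690, -26, 130) [-11.6  29.3 102.5  30.4  16.5] maxcost 0.0 minq5 16.5
(705, -25, 54) [-12.   37.5 102.   51.9  10.8] maxcost 0.0 minq5 10.8
```

```bash
sed -i 's/^def go.*/def go(*targets):/; s/^    o,R=st(); print("shift.*/    o,R=st(); [print(t,"units",((R.T@(np.array(t)-o["ee_pos"]))\/300).round(3)) for t in targets]/' h.py; python3 -c "
from h import *
go([750,-10,520],[660,-10,430])"
```

```text
t 6.7 tcp [864.2  44.6 671.2] q [ -2.2  31.3  12.6   3.  101.5  86.3] F [-0.2  0.2  0.3] w 91.1
toolx [ 0.568  0.029 -0.823] y [0.821 0.044 0.569] z [ 0.053 -0.999  0.001] theta 55.34 az 3.0
[750, -10, 520] units [ 0.193 -0.607  0.162]
[660, -10, 430] units [ 0.269 -1.024  0.146]
```

```bash
python3 -m inch '[1,0.05,-0.15,0.05,0, 1,0.1,-0.3,0.1,0, 1,0.15,-0.45,0.14,0, 1,0.2,-0.62,0.16,0, 1,0.24,-0.8,0.15,0, 1,0.27,-1,0.15,0, 1,0.27,-1,0.15,0, 1,0.27,-1,0.15,0]'; python3 -c "
from h import *
go([560,-10,330],[470,-10,250])"
```

```text
t: 7.5
ee_pos: [660.8, -10.7, 428.8]
ee_rot: [90.1, 55.7, 3.1]
wrist_force: [0.4, 0.1, -0.5]
gripper_width: 91.5
t 7.5 tcp [660.8 -10.7 428.8] q [-10.    7.5  84.    8.9  55.3  74.1] F [ 0.4  0.1 -0.5] w 91.5
toolx [ 0.562  0.03  -0.827] y [0.825 0.043 0.563] z [ 0.052 -0.999 -0.001] theta 55.75 az 3.1
[560, -10, 330] units [ 0.084 -0.463 -0.02 ]
[470, -10, 250] units [ 0.135 -0.86  -0.035]
```

```bash
python3 -m inch '[1,0.02,-0.15,-0.01,0, 1,0.05,-0.3,-0.01,0, 1,0.08,-0.46,-0.02,0, 1,0.11,-0.6,-0.02,0, 1,0.13,-0.75,-0.03,0, 1,0.135,-0.86,-0.035,0, 1,0.135,-0.86,-0.035,0]'; python3 -c "
from h import *
go([441,-10,110])"
```

```text
t: 8.2
ee_pos: [465.6, -9.1, 247.4]
ee_rot: [90.3, 56.0, 3.2]
wrist_force: [-0.1, -0.8, -0.6]
gripper_width: 91.3
t 8.2 tcp [465.6  -9.1 247.4] q [-17.1   1.1 123.1  26.3  25.9  49.3] F [-0.1 -0.8 -0.6] w 91.3
toolx [ 0.558  0.031 -0.829] y [0.828 0.042 0.559] z [ 0.052 -0.999 -0.003] theta 56.03 az 3.2
[441, -10, 110] units [ 0.334 -0.324 -0.   ]
```

```bash
python3 -m inch '[1,0.08,-0.08,0,0, 1,0.16,-0.16,0,0, 1,0.25,-0.24,0,0, 1,0.334,-0.324,0,0, 1,0.334,-0.324,0,0, 1,0.334,-0.324,0,0]'; python3 -c "
from h import *
go([441,84,110])"
```

```text
t: 8.8
ee_pos: [460.4, 8.9, 159.1]
ee_rot: [94.1, 54.2, 7.9]
wrist_force: [-0.3, 0.9, -0.2]
gripper_width: 90.8
t 8.8 tcp [460.4   8.9 159.1] q [-17.8  14.5 134.   95.5  14.7 -22.9] F [-0.3  0.9 -0.2] w 90.8
toolx [ 0.579  0.08  -0.811] y [0.811 0.041 0.583] z [ 0.08  -0.996 -0.041] theta 54.23 az 7.9
[441, 84, 110] units [ 0.116 -0.137 -0.248]
```

```bash
python3 -c "
from h import *
st(); robot.capture('top'); st(); robot.capture('top'); go([465,-10,247])"
```

```text
t 8.8 tcp [460.4   8.9 159.1] q [-17.8  14.5 134.   95.5  14.7 -22.9] F [-0.3  0.9 -0.2] w 90.8
toolx [ 0.579  0.08  -0.811] y [0.811 0.041 0.583] z [ 0.08  -0.996 -0.041] theta 54.23 az 7.9
t 8.85 tcp [460.1   8.8 158. ] q [-17.8  14.7 134.1  96.6  14.8 -24.1] F [0.  0.3 0.8] w 91.0
toolx [ 0.579  0.08  -0.811] y [0.811 0.042 0.583] z [ 0.081 -0.996 -0.041] theta 54.24 az 7.9
t 8.9 tcp [459.6   9.1 158.2] q [-17.8  14.5 134.   95.4  14.7 -22.8] F [ 0.3  0.6 -0.5] w 91.3
toolx [ 0.577  0.081 -0.813] y [0.813 0.04  0.581] z [ 0.08  -0.996 -0.043] theta 54.35 az 8.0
[465, -10, 247] units [-0.235  0.184  0.052]
```

```bash
python3 -m inch '[1,-0.11,0.09,0.03,0, 1,-0.22,0.18,0.05,0]'; python3 -c "
from h import *
go([465,-10,247])"
```

```text
t: 9.1
ee_pos: [469.2, 11.6, 191.6]
ee_rot: [95.9, 53.1, 10.3]
wrist_force: [1.1, 1.0, -0.4]
gripper_width: 91.1
t 9.1 tcp [469.2  11.6 191.6] q [-18.9   9.7 130.6  70.1  18.2   2.7] F [ 1.1  1.  -0.4] w 91.1
toolx [ 0.591  0.107 -0.8  ] y [0.801 0.041 0.597] z [ 0.097 -0.993 -0.062] theta 53.08 az 10.3
[465, -10, 247] units [-0.164  0.096  0.059]
```

```bash
python3 -m inch '[1,-0.08,0.05,0.03,0, 1,-0.16,0.1,0.06,0, 1,-0.16,0.1,0.06,0, 1,-0.16,0.1,0.06,0]'; python3 -c "
from h import *
go([465,-10,247])"
```

```text
t: 9.5
ee_pos: [467.4, -12.0, 249.0]
ee_rot: [95.5, 53.0, 9.9]
wrist_force: [0.2, 0.0, 0.2]
gripper_width: 91.3
t 9.5 tcp [467.4 -12.  249. ] q [-23.7   1.5 124.8  43.9  28.7  27.4] F [0.2 0.  0.2] w 91.3
toolx [ 0.593  0.103 -0.798] y [0.799 0.041 0.599] z [ 0.095 -0.994 -0.058] theta 52.97 az 9.9
[465, -10, 247] units [ 0.001 -0.01  -0.007]
```

```bash
python3 - <<'E'
from path import *
o,R=st()
q=o["joint_pos"][:5]
follow([(467,-12,249),(520,-250,430),(380,-520,480),(150,-700,500),(0,-780,520),(0,-830,520),(0,-870,520),(0,-900,500)],q,th=52.97,az=9.9)
go([520,-250,430])
E
```

```text
t 9.5 tcp [467.4 -12.  249. ] q [-23.7   1.5 124.8  43.9  28.7  27.4] F [0.2 0.  0.2] w 91.3
toolx [ 0.593  0.103 -0.798] y [0.799 0.041 0.599] z [ 0.095 -0.994 -0.058] theta 52.97 az 9.9
(520, -250, 430) [-51.4   3.4  87.2  33.6  72.7] maxcost 0.0 minq5 36.6
(380, -520, 480) [-79.4  17.1  62.3  37.5  98. ] maxcost 0.0 minq5 74.8
(150, -700, 500) [-99.8  33.3  33.   41.1 120.5] maxcost 0.0 minq5 99.7
(0, -780, 520) [-110.    43.2   12.6   47.   130.9] maxcost 3.1773 minq5 121.7
(0, -830, 520) [-109.7   44.1   12.6   46.6  126.1] maxcost 14.8098 minq5 126.1
(0, -870, 520) [-109.5   44.9   12.6   46.4  122.1] maxcost 29.9916 minq5 122.1
(0, -900, 500) [-109.    46.5   12.6   45.4  119.1] maxcost 38.3425 minq5 119.1
t 9.5 tcp [467.4 -12.  249. ] q [-23.7   1.5 124.8  43.9  28.7  27.4] F [0.2 0.  0.2] w 91.3
toolx [ 0.593  0.103 -0.798] y [0.799 0.041 0.599] z [ 0.095 -0.994 -0.058] theta 52.97 az 9.9
[520, -250, 430] units [-0.46   0.469  0.77 ]
```

```bash
python3 -m inch '[1,-0.07,0.07,0.11,0, 1,-0.15,0.15,0.22,0, 1,-0.22,0.22,0.33,0, 1,-0.3,0.3,0.44,0, 1,-0.4,0.4,0.6,0, 1,-0.46,0.46,0.77,0, 1,-0.46,0.46,0.77,0, 1,-0.46,0.46,0.77,0]'; python3 -c "
from h import *
go([350,-540,480])"
```

```text
t: 10.3
ee_pos: [518.1, -253.5, 428.6]
ee_rot: [95.4, 53.1, 9.5]
wrist_force: [-0.7, -0.6, 0.2]
gripper_width: 91.3
t 10.3 tcp [ 518.1 -253.5  428.6] q [-51.1   4.1  89.5  33.9  69.9  27.6] F [-0.7 -0.6  0.2] w 91.3
toolx [ 0.593  0.099 -0.799] y [0.8   0.038 0.598] z [ 0.09  -0.994 -0.057] theta 53.07 az 9.5
[350, -540, 480] units [-0.564 -0.383  0.889]
```

```bash
sed -n 1,40p h.py | tail -14
```

```text
for _ in range(20): u=d/(1+c["k1"]*(u@u))
    E=c["extrinsics"]; return E[:3,3],E[:3,:3]@np.array([u[0],-u[1],-1])
def atz(c,uv,z):
    o,d=ray(c,uv); return o+d*(z-o[2])/d[2]
def crop(img,x0,y0,x1,y1,s,name): cv2.imwrite(name,cv2.resize(img[y0:y1,x0:x1,::-1],None,fx=s,fy=s,interpolation=cv2.INTER_CUBIC))
from scipy.spatial.transform import Rotation as Ro
def st(o=None):
    o=o or robot.get_obs(); R=Ro.from_euler('xyz',o["ee_rot"],degrees=True).as_matrix()
    print("t",round(o["t"],2),"tcp",o["ee_pos"].round(1),"q",o["joint_pos"].round(1),"F",o["wrist_force"].round(1),"w",round(o["gripper_width"],1))
    print("toolx",R[:,0].round(3),"y",R[:,1].round(3),"z",R[:,2].round(3),"theta",np.degrees(np.arcsin(-R[2,0])).round(2),"az",np.degrees(np.arctan2(R[1,0],R[0,0])).round(1))
    return o,R
def go(*targets):
    "numbers to reach world target"
    o,R=st(); [print(t,"units",((R.T@(np.array(t)-o["ee_pos"]))/300).round(3)) for t in targets]
```

```bash
python3 -m inch '[1,-0.1,-0.06,0.14,0, 1,-0.2,-0.12,0.28,0, 1,-0.28,-0.18,0.42,0, 1,-0.36,-0.25,0.58,0, 1,-0.46,-0.3,0.72,0, 1,-0.56,-0.38,0.89,0, 1,-0.56,-0.38,0.89,0, 1,-0.56,-0.38,0.89,0]'; python3 -c "
from h import *
go([150,-700,500],[50,-800,520])"
```

```text
t: 11.1
ee_pos: [349.1, -543.4, 477.4]
ee_rot: [95.7, 53.2, 9.4]
wrist_force: [0.7, 0.2, -1.4]
gripper_width: 91.1
t 11.1 tcp [ 349.1 -543.4  477.4] q [-82.1  19.   62.6  37.1  97.6   9.6] F [ 0.7  0.2 -1.4] w 91.1
toolx [ 0.591  0.098 -0.801] y [0.803 0.032 0.596] z [ 0.084 -0.995 -0.06 ] theta 53.23 az 9.4
[150, -700, 500] units [-0.504 -0.505  0.459]
[50, -800, 520] units [-0.787 -0.743  0.758]
```

```bash
python3 -m inch '[1,-0.17,-0.17,0.15,0, 1,-0.33,-0.33,0.3,0, 1,-0.5,-0.5,0.45,0, 1,-0.5,-0.5,0.46,0, 1,-0.5,-0.5,0.46,0, 1,-0.5,-0.5,0.46,0]'; python3 -c "
from h import *
go([100,-900,500])"
```

```text
t: 11.7
ee_pos: [148.4, -702.7, 497.0]
ee_rot: [96.2, 53.3, 9.5]
wrist_force: [-0.1, 0.8, -0.1]
gripper_width: 91.5
t 11.7 tcp [ 148.4 -702.7  497. ] q [-99.2  34.3  34.3  39.9 118.1   4.8] F [-0.1  0.8 -0.1] w 91.5
toolx [ 0.589  0.099 -0.802] y [0.804 0.025 0.594] z [ 0.078 -0.995 -0.065] theta 53.3 az 9.5
[100, -900, 500] units [-0.168 -0.14   0.641]
```

```bash
python3 -m inch '[1,-0.17,-0.14,0.64,0, 1,-0.17,-0.14,0.64,0, 1,-0.17,-0.14,0.64,0]'; python3 -c "
from h import *
st()"; python3 -m inch '[1,0,0,0.64,0]'; python3 -c "
from h import *
st()"
```

```text
t: 12.0
ee_pos: [123.5, -796.8, 476.9]
ee_rot: [94.8, 53.0, 7.4]
wrist_force: [0.8, 1.0, 0.2]
gripper_width: 91.7
t 12.0 tcp [ 123.5 -796.8  476.9] q [-100.2   46.9   12.6   43.9  124.2   11.7] F [0.8 1.  0.2] w 91.7
toolx [ 0.597  0.077 -0.799] y [0.8   0.019 0.6  ] z [ 0.061 -0.997 -0.051] theta 52.99 az 7.4
t: 12.1
ee_pos: [128.4, -817.9, 456.7]
ee_rot: [93.2, 52.7, 5.0]
wrist_force: [0.6, 0.1, 0.4]
gripper_width: 91.0
t 12.1 tcp [ 128.4 -817.9  456.7] q [-99.8  48.2  12.8  43.3 121.4  11.1] F [0.6 0.1 0.4] w 91.0
toolx [ 0.603  0.052 -0.796] y [0.796 0.012 0.605] z [ 0.042 -0.999 -0.034] theta 52.72 az 5.0
```

```bash
python3 -m inch '[1,0,0,0.64,0]'; python3 -c "
from h import *
go([400,-520,480])"
```

```text
t: 12.2
ee_pos: [135.1, -838.3, 438.6]
ee_rot: [91.5, 52.4, 2.5]
wrist_force: [-0.4, 0.1, 0.0]
gripper_width: 90.9
t 12.2 tcp [ 135.1 -838.3  438.6] q [-99.4  49.5  12.8  42.8 118.6  10.6] F [-0.4  0.1  0. ] w 90.9
toolx [ 0.609  0.026 -0.792] y [0.793 0.008 0.61 ] z [ 0.022 -1.    -0.016] theta 52.42 az 2.5
[400, -520, 480] units [ 0.456  0.793 -1.043]
```

```bash
python3 -m inch '[1,0.07,0.12,-0.15,-0.008, 1,0.14,0.24,-0.3,-0.008, 1,0.21,0.36,-0.45,-0.008, 1,0.28,0.48,-0.6,-0.008, 1,0.35,0.6,-0.77,-0.008, 1,0.44,0.77,-1,-0.008, 1,0.44,0.77,-1,-0.008, 1,0.44,0.77,-1,-0.008]'; python3 -c "
from h import *
go([520,-250,430])"
```

```text
t: 13.0
ee_pos: [386.9, -538.0, 477.7]
ee_rot: [90.2, 52.5, 2.5]
wrist_force: [1.1, -0.9, -0.2]
gripper_width: 90.9
t 13.0 tcp [ 386.9 -538.   477.7] q [-78.5  17.1  65.9  37.   90.2  11.6] F [ 1.1 -0.9 -0.2] w 90.9
toolx [ 0.608  0.027 -0.793] y [0.793 0.031 0.609] z [ 0.041 -0.999 -0.002] theta 52.51 az 2.5
[520, -250, 430] units [ 0.422  0.285 -0.941]
```

```bash
python3 - <<'E'
from path import *
import plan
o,R=st(); q=o["joint_pos"][:5]
for y in (-10,-60):
    follow([o["ee_pos"],(520,-250,430),(480,y,270),(470,y,230),(460,y,190),(450,y,150),(440,y,115),(440,20,112),(440,84,110),(490,87,44)],q,th=52.5,az=2.5)
th=np.radians(52.5)
for dx,dz in ((8,44),(9,43),(10,43),(10,44),(11,44),(12,44),(11,45),(12,45),(13,45)):
    x=np.arange(46,64,1.)
    s=[]
    for f in (12,20):
        db,df,dh=plan.clear(th,dx,dz,x,[f]*len(x)); C=np.minimum(np.minimum(db,df),dh); s.append((x[C.argmax()],C.max().round(1)))
    for z in (52,60,68,100):
        x2=np.arange(25,60,.5); C=np.min(plan.clear(th,dx,dz,x2,[z]*len(x2)),0); s.append((z,x2[C.argmax()],C.max().round(1)))
    print(dx,dz,plan.contact(th,dx,dz),[tuple(map(float,a)) for a in s])
go([520,-250,430])
E
```

```text
t 13.0 tcp [ 386.9 -538.   477.7] q [-78.5  17.1  65.9  37.   90.2  11.6] F [ 1.1 -0.9 -0.2] w 90.9
toolx [ 0.608  0.027 -0.793] y [0.793 0.031 0.609] z [ 0.041 -0.999 -0.002] theta 52.51 az 2.5
(520, -250, 430) [-49.4   1.4  89.8  31.4  66.9] maxcost 0.0 minq5 66.9
(480, -10, 270) [-17.6  -1.  120.2  26.9  27.6] maxcost 0.0 minq5 27.6
(470, -10, 230) [-19.    2.6 124.6  37.7  21.4] maxcost 0.0 minq5 21.4
(460, -10, 190) [-21.9   7.3 128.7  58.7  17.1] maxcost 0.0 minq5 17.1
(450, -10, 150) [-27.7  13.6 133.7  92.9  17.9] maxcost 0.0 minq5 16.6
(440, -10, 115) [-33.9  22.8 140.5 123.8  25.7] maxcost 0.0 minq5 18.2
(440, 20, 112) [-28.1  24.3 142.2 136.3  26.6] maxcost 0.0 minq5 25.8
(440, 84, 110) [-13.   25.7 142.8 158.7  26.6] maxcost 0.0 minq5 26.6
(490, 87, 44) [-10.2  40.6 139.5 167.3  37.5] maxcost 0.0 minq5 27.8
(520, -250, 430) [-49.4   1.4  89.8  31.4  66.9] maxcost 0.0 minq5 66.9
(480, -60, 270) [-28.1  -0.4 118.9  34.7  33. ] maxcost 0.0 minq5 33.0
(470, -60, 230) [-29.9   3.1 123.4  44.5  27.8] maxcost 0.0 minq5 27.8
(460, -60, 190) [-32.7   7.9 127.7  60.2  23.8] maxcost
[... 939 characters left out ...]
 44 11.0 [(53.0, 4.1), (54.0, 9.7), (52.0, 45.0, 6.9), (60.0, 43.0, 5.0), (68.0, 44.5, 6.4), (100.0, 37.0, 5.7)]
11 45 9.0 [(55.0, 4.7), (56.0, 10.4), (52.0, 45.0, 7.0), (60.0, 43.5, 5.5), (68.0, 45.0, 7.0), (100.0, 37.5, 5.8)]
12 45 10.0 [(54.0, 4.7), (55.0, 10.4), (52.0, 44.5, 6.5), (60.0, 43.0, 5.0), (68.0, 44.5, 6.5), (100.0, 37.0, 5.4)]
13 45 10.5 [(53.0, 4.7), (54.0, 10.4), (52.0, 44.0, 6.0), (60.0, 42.5, 4.5), (68.0, 44.0, 6.0), (100.0, 36.5, 5.0)]
t 13.0 tcp [ 386.9 -538.   477.7] q [-78.5  17.1  65.9  37.   90.2  11.6] F [ 1.1 -0.9 -0.2] w 90.9
toolx [ 0.608  0.027 -0.793] y [0.793 0.031 0.609] z [ 0.041 -0.999 -0.002] theta 52.51 az 2.5
[520, -250, 430] units [ 0.422  0.285 -0.941]
```

```bash
python3 -m inch '[1,0.06,0.05,-0.15,0, 1,0.13,0.1,-0.3,0, 1,0.2,0.14,-0.45,0, 1,0.27,0.19,-0.6,0, 1,0.34,0.24,-0.77,0, 1,0.42,0.285,-0.94,0, 1,0.42,0.285,-0.94,0, 1,0.42,0.285,-0.94,0]'; python3 -c "
from h import *
go([480,-60,270])"
```

```text
t: 13.8
ee_pos: [519.6, -245.1, 429.2]
ee_rot: [90.4, 52.6, 2.9]
wrist_force: [-0.1, -1.3, -0.1]
gripper_width: 90.9
t 13.8 tcp [ 519.6 -245.1  429.2] q [-48.5   1.8  92.1  31.7  64.4  30.6] F [-0.1 -1.3 -0.1] w 90.9
toolx [ 0.606  0.03  -0.795] y [0.794 0.033 0.607] z [ 0.045 -0.999 -0.004] theta 52.61 az 2.9
[480, -60, 270] units [ 0.36  -0.406 -0.62 ]
```

```bash
python3 -m inch '[1,0.06,-0.07,-0.1,0, 1,0.12,-0.14,-0.2,0, 1,0.18,-0.21,-0.3,0, 1,0.24,-0.28,-0.4,0, 1,0.3,-0.34,-0.5,0, 1,0.36,-0.4,-0.62,0, 1,0.36,-0.4,-0.62,0, 1,0.36,-0.4,-0.62,0]'; python3 -c "
from h import *
go([470,-60,230],[460,-60,190],[450,-60,150],[440,-60,115])"
```

```text
t: 14.6
ee_pos: [480.8, -58.8, 270.6]
ee_rot: [90.4, 52.7, 3.0]
wrist_force: [0.5, -1.1, 1.0]
gripper_width: 90.9
t 14.6 tcp [480.8 -58.8 270.6] q [-27.1   0.5 121.2  37.1  30.2  32.4] F [ 0.5 -1.1  1. ] w 90.9
toolx [ 0.605  0.032 -0.795] y [0.795 0.035 0.606] z [ 0.047 -0.999 -0.004] theta 52.7 az 3.0
[470, -60, 230] units [ 0.086 -0.111  0.003]
[460, -60, 190] units [ 0.172 -0.218  0.002]
[450, -60, 150] units [ 0.257 -0.325  0.001]
[440, -60, 115] units [ 0.33  -0.423 -0.   ]
```

```bash
python3 -m inch '[1,0.03,-0.04,0,0, 1,0.06,-0.075,0,0, 1,0.09,-0.11,0,0, 1,0.12,-0.15,0,0, 1,0.15,-0.185,0,0, 1,0.17,-0.22,0,0, 1,0.17,-0.22,0,0, 1,0.17,-0.22,0,0]'; python3 -c "
from h import *
go([450,-60,150],[440,-60,115])"
```

```text
t: 15.4
ee_pos: [459.9, -60.4, 190.6]
ee_rot: [90.4, 52.7, 2.9]
wrist_force: [0.2, 0.1, 0.4]
gripper_width: 91.1
t 15.4 tcp [459.9 -60.4 190.6] q [-29.6   9.8 131.6  73.4  19.9  -8.9] F [0.2 0.1 0.4] w 91.1
toolx [ 0.606  0.031 -0.795] y [0.794 0.034 0.607] z [ 0.045 -0.999 -0.004] theta 52.65 az 2.9
[450, -60, 150] units [ 0.088 -0.108 -0.002]
[440, -60, 115] units [ 0.16  -0.205 -0.003]
```

```bash
python3 -m inch '[1,0.02,-0.026,0,0, 1,0.04,-0.05,0,0, 1,0.06,-0.077,0,0, 1,0.08,-0.1,0,0, 1,0.1,-0.13,0,0, 1,0.12,-0.154,0,0, 1,0.14,-0.18,0,0, 1,0.14,-0.18,0,0]'; python3 -c "
from h import *
go([440,-60,115],[440,85,112])"
```

```text
t: 16.2
ee_pos: [443.2, -61.2, 124.5]
ee_rot: [90.5, 52.6, 3.0]
wrist_force: [-0.1, 0.3, -0.1]
gripper_width: 91.0
t 16.2 tcp [443.2 -61.2 124.5] q [-31.8  22.8 139.9 124.8  25.  -65.9] F [-0.1  0.3 -0.1] w 91.0
toolx [ 0.607  0.031 -0.794] y [0.794 0.033 0.607] z [ 0.045 -0.999 -0.005] theta 52.6 az 3.0
[440, -60, 115] units [ 0.019 -0.027 -0.004]
[440, 85, 112] units [ 0.042 -0.018 -0.487]
```

```bash
python3 -m inch '[1,0.01,-0.006,-0.08,0, 1,0.02,-0.012,-0.16,0, 1,0.03,-0.015,-0.24,0, 1,0.04,-0.018,-0.32,0, 1,0.042,-0.018,-0.4,0, 1,0.042,-0.018,-0.487,0, 1,0.042,-0.018,-0.487,0, 1,0.042,-0.018,-0.487,0]'; python3 - <<'E'
from h import *
go([489.5,87,44],[465,86,77])
t=robot.capture("top");s=robot.capture("side")
im=t["img"]; cv2.imwrite("pics/t5.png",im[150:420,100:420,::-1].repeat(2,0).repeat(2,1)); cv2.imwrite("pics/s5.png",s["img"][120:400,100:420,::-1].repeat(2,0).repeat(2,1))
E
```

```text
t: 17.0
ee_pos: [441.2, 86.6, 113.1]
ee_rot: [90.7, 52.4, 3.3]
wrist_force: [0.2, -0.9, 0.2]
gripper_width: 91.3
t 17.0 tcp [441.2  86.6 113.1] q [  3.7  25.9 141.3 180.6  24.9 -89.5] F [ 0.2 -0.9  0.2] w 91.3
toolx [ 0.609  0.035 -0.792] y [0.791 0.034 0.61 ] z [ 0.048 -0.999 -0.007] theta 52.39 az 3.3
[489.5, 87, 44] units [ 0.281 -0.013  0.008]
[465, 86, 77] units [ 0.144 -0.011  0.007]
```

View pics/t5.png

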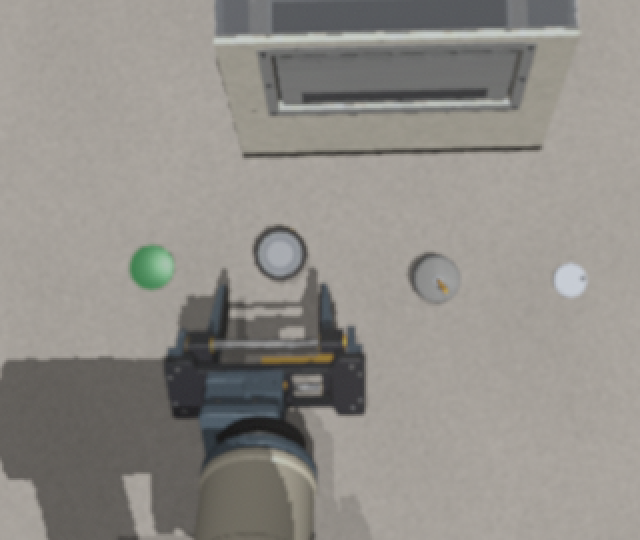

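View pics/s5.png

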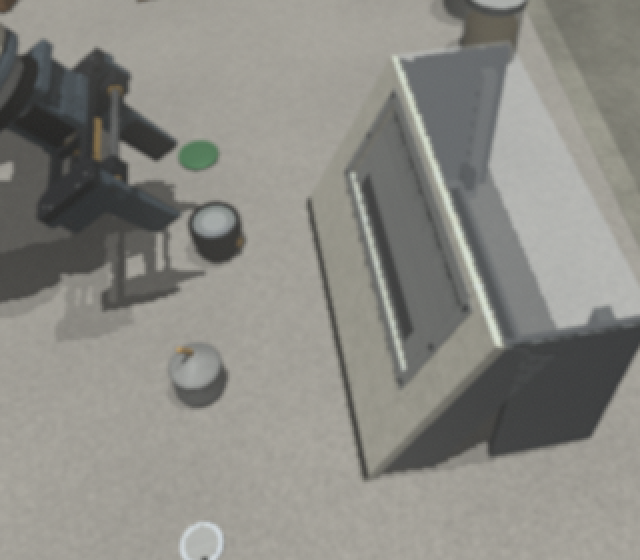

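```bash
python3 -m inch '[1,0.05,-0.003,0,0, 1,0.1,-0.006,0.003,-0.002, 1,0.15,-0.009,0.005,-0.004, 1,0.2,-0.01,0.007,-0.004, 1,0.24,-0.013,0.008,-0.004, 1,0.27,-0.013,0.008,-0.004, 1,0.281,-0.013,0.008,-0.004, 1,0.281,-0.013,0.008,-0.004]'; python3 - <<'E'
from h import *
go([489.5,87,44])
t=robot.capture("top");s=robot.capture("side")
crop(t["img"],190,240,300,340,5,"pics/t6.png"); crop(s["img"],130,150,260,260,5,"pics/s6.png")
E
```

```text
t: 17.9
ee_pos: [489.4, 84.6, 43.4]
ee_rot: [89.9, 52.5, 3.0]
wrist_force: [-0.8, -0.4, -0.5]
gripper_width: 91.4
t 17.9 tcp [489.4  84.6  43.4] q [  2.8  40.6 138.3 179.8  36.4 -90.1] F [-0.8 -0.4 -0.5] w 91.4
toolx [ 0.608  0.032 -0.793] y [0.792 0.043 0.609] z [ 0.054 -0.999  0.001] theta 52.47 az 3.0
[489.5, 87, 44] units [-0.001  0.002 -0.008]
```

View pics/t6.png

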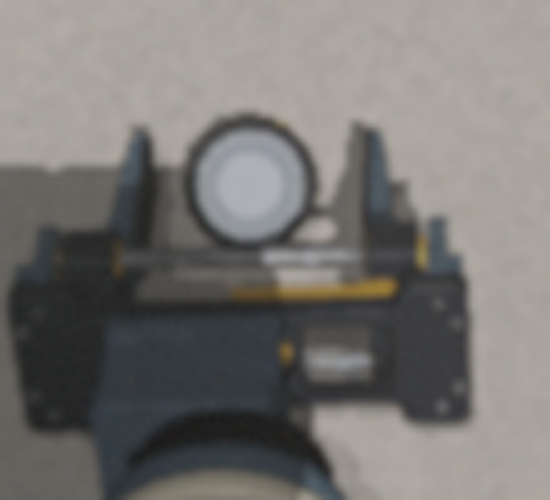

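View pics/s6.png

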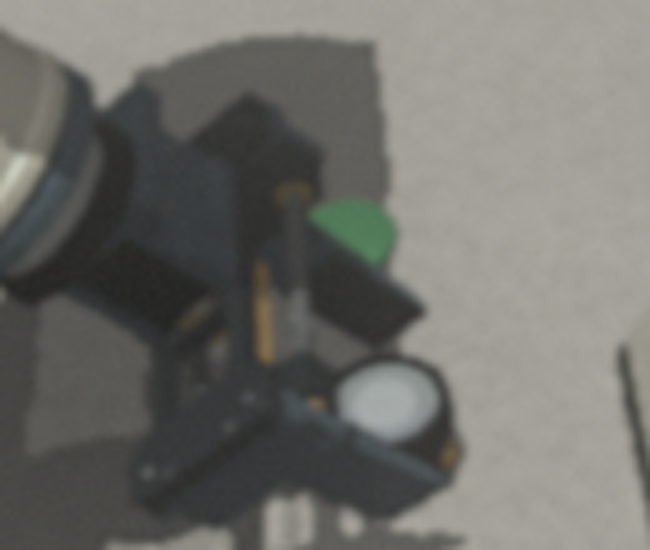

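```bash
python3 -m inch '[0,0,0,0,0, 0,0,0,0,0, 0,0,0,0,0, 0,0,0,0,0, 0,0,0,0,0, 0,0,0,0,0, 0,0,0,0,0]'; python3 -c "
from h import *
go([489,86,66],[510,-10,85])"
```

```text
t: 18.7
ee_pos: [489.0, 84.9, 43.9]
ee_rot: [89.9, 52.4, 3.0]
wrist_force: [-0.8, 2.1, 4.6]
gripper_width: 56.7
t 18.7 tcp [489.   84.9  43.9] q [  2.9  40.5 138.3 179.8  36.4 -90.1] F [-0.8  2.1  4.6] w 56.7
toolx [ 0.609  0.032 -0.793] y [0.792 0.044 0.609] z [ 0.055 -0.999  0.001] theta 52.45 az 3.0
[489, 86, 66] units [-0.058  0.045 -0.004]
[510, -10, 85] units [-0.076  0.125  0.32 ]
```

```bash
python3 -m inch '[0,-0.015,0.012,0,0, 0,-0.03,0.023,0,0, 0,-0.045,0.035,0,0, 0,-0.058,0.045,0,0, 0,-0.058,0.045,0,0, 0,-0.058,0.045,0,0]'; python3 - <<'E'
from h import *
go([510,-10,85])
t=robot.capture("top");s=robot.capture("side")
crop(t["img"],190,240,300,340,5,"pics/t7.png"); crop(s["img"],130,150,260,260,5,"pics/s7.png")
E
```

```text
t: 19.3
ee_pos: [489.3, 84.9, 66.3]
ee_rot: [89.9, 52.4, 3.0]
wrist_force: [-0.6, -0.1, -2.8]
gripper_width: 57.2
t 19.3 tcp [489.3  84.9  66.3] q [  2.9  35.6 137.3 179.8  30.6 -90.1] F [-0.6 -0.1 -2.8] w 57.2
toolx [ 0.609  0.032 -0.792] y [0.791 0.044 0.61 ] z [ 0.055 -0.999  0.001] theta 52.4 az 3.0
[510, -10, 85] units [-0.018  0.079  0.32 ]
```

View pics/s7.png

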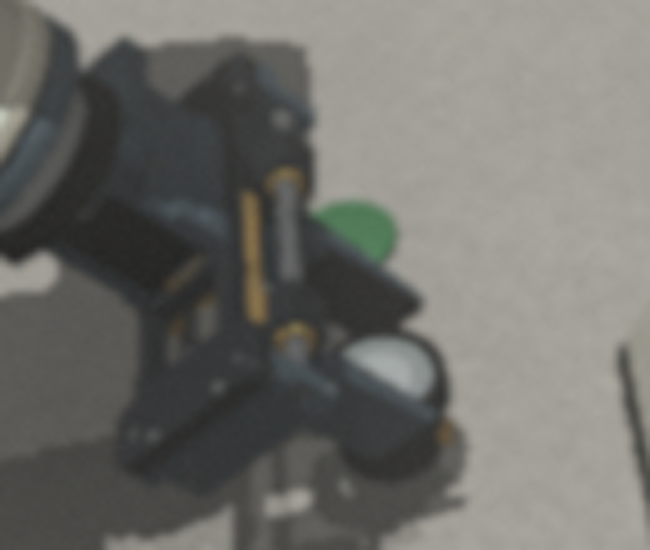

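View pics/t7.png

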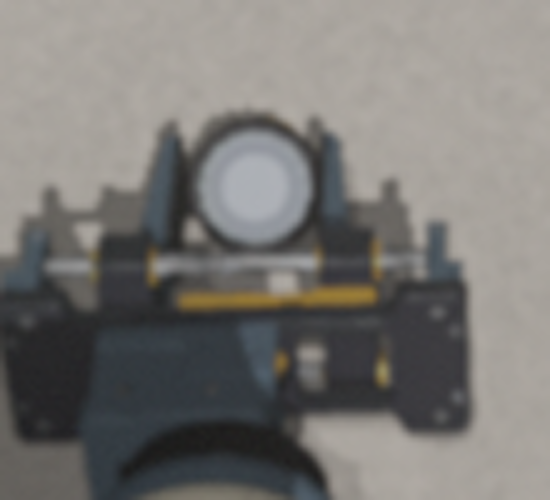

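```bash
python3 - <<'E'
s=open('fk.py').read()
s=s.replace("(-2.2,31.3,12.6,3.0,101.5,86.3))]","""(-2.2,31.3,12.6,3.0,101.5,86.3)),
((660.8,-10.7,428.8),(-10,7.5,84,8.9,55.3,74.1)),((465.6,-9.1,247.4),(-17.1,1.1,123.1,26.3,25.9,49.3)),((460.4,8.9,159.1),(-17.8,14.5,134,95.5,14.7,-22.9)),((467.4,-12,249),(-23.7,1.5,124.8,43.9,28.7,27.4)),((349.1,-543.4,477.4),(-82.1,19,62.6,37.1,97.6,9.6)),((386.9,-538,477.7),(-78.5,17.1,65.9,37,90.2,11.6)),((459.9,-60.4,190.6),(-29.6,9.8,131.6,73.4,19.9,-8.9)),((443.2,-61.2,124.5),(-31.8,22.8,139.9,124.8,25,-65.9)),((441.2,86.6,113.1),(3.7,25.9,141.3,180.6,24.9,-89.5)),((489.3,84.9,66.3),(2.9,35.6,137.3,179.8,30.6,-90.1))]""")
open('fk.py','w').write(s)
E
python3 fk.py; python3 - <<'E'
from path import *
t=robot.capture("top"); p=atz(t,(241.2,277.2),70.5); print("head",p)
o,R=st(); q=o["joint_pos"][:5]
for y in (-10,-30,-60):
  print(y)
  follow([o["ee_pos"],(510,y,85),(515,y,120),(520,y,160),(525,y,200),(530,y-10,230),(560,-35,230),(650,-30,180),(690,-26,140),(705,-25,54)],q,th=52.4,az=3)
E
```

```text
1 [-3.5000e-01  5.9673e+02  1.1799e+02  3.8436e+02  3.5325e+02  2.5710e+02
  5.9460e+01 -2.8000e-01  1.0000e-01] 0.9749735647138777 [-0.  0.  0.  0. -0.  0. -0.  0. -0. -0.  1.  0. -0. -1. -1.  0. -0.  0.
 -0.  1.  1.  0. -0. -1.  0.  0. -0. -0. -0.  1. -0.  0. -0.  0. -0. -0.
 -1. -1. -1.  0.  0.  0. -0. -0.  0.  0. -0. -1. -0.  0. -0.  0.  0.  0.
  0. -0.  0.  0. -0.  0.]
head [478.92152802  81.92542684  70.5       ]
t 19.45 tcp [489.   84.9  65.7] q [  2.9  35.7 137.3 179.8  30.6 -90.1] F [ 0.  -0.4 -1.2] w 57.1
toolx [ 0.608  0.032 -0.793] y [0.792 0.044 0.609] z [ 0.055 -0.999  0.001] theta 52.47 az 3.0
-10
(510, -10, 85) [-15.7  31.4 134.5 152.   24.6] maxcost 0.0 minq5 24.6
(515, -10, 120) [-15.4  24.7 131.7 137.8  16.7] maxcost 0.0 minq5 16.7
(520, -10, 160) [-15.2  17.9 128.2 101.9  11.2] maxcost 0.0 minq5 11.2
(525, -10, 200) [-14.9  12.3 124.4  57.   12.9] maxcost 0.0 minq5 10.9
(530, -20, 230) [-16.5   8.8 121.1  40.4  18.3] maxcost 0.0 minq5 13.3
(560, -35, 230) [-17.5  11.3 117.4  39.3  19.7] maxcost 0.0 minq5 18.4
(650, -30, 180) [-13.2  22.8 110.   42.9  14.5] maxcost
[... 735 characters left out ...]
5, 54) [-11.2  39.1 107.7 112.5   9.3] maxcost 0.0 minq5 8.7
-60
(510, -60, 85) [-24.9  31.3 133.4 137.5  25. ] maxcost 0.0 minq5 25.0
(515, -60, 120) [-24.4  24.8 130.7 120.2  19. ] maxcost 0.0 minq5 19.0
(520, -60, 160) [-24.1  18.3 127.2  90.   16.1] maxcost 0.0 minq5 16.1
(525, -60, 200) [-23.7  12.8 123.5  60.7  18.3] maxcost 0.0 minq5 16.1
(530, -70, 230) [-25.    9.5 120.1  47.   23.1] maxcost 0.0 minq5 18.7
(560, -35, 230) [-17.5  11.3 117.4  39.3  19.7] maxcost 0.0 minq5 19.7
(650, -30, 180) [-13.2  22.8 110.   42.9  14.5] maxcost 0.0 minq5 14.5
(690, -26, 140) [-11.6  29.1 106.9  50.9  11.5] maxcost 0.0 minq5 11.5
(705, -25, 54) [-11.2  39.1 107.7 112.5   9.3] maxcost 0.0 minq5 8.7
```

```bash
python3 -c "
from h import *
go([500,50,75],[530,-30,85])"
```

```text
t 19.45 tcp [489.   84.9  65.7] q [  2.9  35.7 137.3 179.8  30.6 -90.1] F [ 0.  -0.4 -1.2] w 57.1
toolx [ 0.608  0.032 -0.793] y [0.792 0.044 0.609] z [ 0.055 -0.999  0.001] theta 52.47 az 3.0
[500, 50, 75] units [-0.006  0.043  0.118]
[530, -30, 85] units [0.02 0.13 0.39]
```

```bash
python3 -m inch '[0,-0.005,0.02,0.05,0, 0,-0.005,0.035,0.1,0, 0,0,0.06,0.17,0, 0,0.005,0.08,0.23,0, 0,0.01,0.105,0.31,0, 0,0.02,0.13,0.39,0, 0,0.02,0.13,0.39,0, 0,0.02,0.13,0.39,0]';  python3 -c "
from h import *
go([530,-35,120],[530,-40,160],[535,-40,200])"
```

```text
t: 20.25
ee_pos: [529.8, -30.5, 84.7]
ee_rot: [89.9, 52.5, 3.0]
wrist_force: [-0.8, 0.1, -1.7]
gripper_width: 57.2
t 20.25 tcp [529.8 -30.5  84.7] q [-18.3  31.3 131.3 144.   22.1 -73.4] F [-0.8  0.1 -1.7] w 57.2
toolx [ 0.608  0.032 -0.793] y [0.792 0.043 0.609] z [ 0.053 -0.999  0.001] theta 52.48 az 3.0
[530, -35, 120] units [-0.094  0.072  0.015]
[530, -40, 160] units [-0.2    0.152  0.032]
[535, -40, 200] units [-0.295  0.246  0.033]
```

```bash
python3 -m inch '[0,-0.02,0.016,0.004,0, 0,-0.04,0.03,0.008,0, 0,-0.06,0.046,0.012,0, 0,-0.08,0.06,0.015,0, 0,-0.1,0.076,0.018,0, 0,-0.12,0.09,0.02,0, 0,-0.13,0.1,0.02,0, 0,-0.13,0.1,0.02,0]';  python3 -c "
from h import *
go([530,-40,160],[535,-40,200])"
```

```text
t: 21.05
ee_pos: [529.8, -35.2, 133.9]
ee_rot: [90.0, 52.5, 3.1]
wrist_force: [0.7, -0.5, -1.2]
gripper_width: 57.1
t 21.05 tcp [529.8 -35.2 133.9] q [-19.2  22.7 128.4 115.3  14.8 -44.1] F [ 0.7 -0.5 -1.2] w 57.1
toolx [ 0.608  0.033 -0.793] y [0.792 0.044 0.609] z [ 0.055 -0.998  0.001] theta 52.49 az 3.1
[530, -40, 160] units [-0.069  0.053  0.016]
[535, -40, 200] units [-0.165  0.147  0.017]
```

```bash
python3 -m inch '[0,-0.02,0.018,0.004,0, 0,-0.04,0.036,0.008,0, 0,-0.06,0.054,0.012,0, 0,-0.08,0.07,0.014,0, 0,-0.1,0.09,0.016,0, 0,-0.12,0.11,0.017,0, 0,-0.13,0.12,0.017,0, 0,-0.13,0.12,0.017,0]';  python3 -c "
from h import *
go([560,-40,210],[600,-38,190])"
```

```text
t: 21.85
ee_pos: [534.6, -39.0, 186.7]
ee_rot: [90.0, 52.5, 3.3]
wrist_force: [-0.1, 0.4, -2.0]
gripper_width: 57.1
t 21.85 tcp [534.6 -39.  186.7] q [-19.7  15.  123.8  66.8  15.    5.4] F [-0.1  0.4 -2. ] w 57.1
toolx [ 0.608  0.035 -0.793] y [0.792 0.044 0.609] z [ 0.056 -0.998 -0.   ] theta 52.5 az 3.3
[560, -40, 210] units [-0.01   0.114  0.008]
[600, -38, 190] units [0.124 0.18  0.009]
```

```bash
python3 - <<'E'
from plan import *
th=np.radians(52.5); dx,dz=10,43.6
for z in (130,125,120,115,112,110,108,106,104,102,100,96,92,88,84,80,76,72,68,64,60,56,52,48,44,40,36,32,28,24,20,16,12):
    x=np.arange(-60,66,1.); b,f,h=clear(th,dx,dz,x,[z]*len(x)); C=np.minimum(np.minimum(b,f),h)
    for lim in (5,3.5):
        ok=x[(C>lim)]; 
        # intervals
        g=np.split(ok,np.where(np.diff(ok)>1)[0]+1) if len(ok) else []
        print(z,lim,[(a[0],a[-1]) for a in g],end=' | ')
    m=np.where(x>20,C,-9); i=m.argmax(); print("best",x[i],C[i].round(1),"b f h",b[i].round(1),f[i].round(1),h[i].round(1))
E
```

```text
130 5 [(np.float64(-60.0), np.float64(17.0))] | 130 3.5 [(np.float64(-60.0), np.float64(19.0))] | best 21.0 2.3 b f h 62.0 2.3 6.0
125 5 [(np.float64(-60.0), np.float64(21.0))] | 125 3.5 [(np.float64(-60.0), np.float64(23.0))] | best 21.0 5.3 b f h 58.2 5.3 11.0
120 5 [(np.float64(-60.0), np.float64(25.0))] | 120 3.5 [(np.float64(-60.0), np.float64(27.0))] | best 21.0 8.4 b f h 54.6 8.4 16.0
115 5 [(np.float64(-60.0), np.float64(29.0))] | 115 3.5 [(np.float64(-60.0), np.float64(30.0))] | best 21.0 11.4 b f h 51.2 11.4 15.0
112 5 [(np.float64(-60.0), np.float64(31.0))] | 112 3.5 [(np.float64(-60.0), np.float64(33.0))] | best 21.0 12.0 b f h 49.3 13.2 12.0
110 5 [(np.float64(-60.0), np.float64(32.0))] | 110 3.5 [(np.float64(-60.0), np.float64(34.0))] | best 26.0 10.2 b f h 44.1 10.5 10.2
108 5 [(np.float64(-60.0), np.float64(34.0))] | 108 3.5 [(np.float64(-60.0), np.float64(36.0))] | best 29.0 9.3 b f h 40.5 9.3 9.4
106 5 [(np.float64(-60.0), np.float64(35.0))] | 106 3.5 [(np.float64(-60.0), np.float64(37.0))] | best 31.0 8.3 b f h 37.7 9.0 8.3
104 5 [(np.float64(-60.0), np.float64(-28
[... 3954 characters left out ...]
np.float64(-60.0)), (np.float64(40.0), np.float64(65.0))] | best 53.0 14.4 b f h 14.6 14.4 20.3
28 5 [(np.float64(45.0), np.float64(65.0))] | 28 3.5 [(np.float64(43.0), np.float64(65.0))] | best 56.0 14.4 b f h 14.6 14.4 24.7
24 5 [(np.float64(48.0), np.float64(65.0))] | 24 3.5 [(np.float64(46.0), np.float64(65.0))] | best 57.0 12.5 b f h 12.5 12.7 27.3
20 5 [(np.float64(51.0), np.float64(64.0))] | 20 3.5 [(np.float64(49.0), np.float64(65.0))] | best 56.0 9.5 b f h 9.9 9.5 28.1
16 5 [(np.float64(54.0), np.float64(58.0))] | 16 3.5 [(np.float64(52.0), np.float64(61.0))] | best 56.0 6.8 b f h 6.8 7.1 29.7
12 5 [] | 12 3.5 [(np.float64(55.0), np.float64(56.0))] | best 55.0 3.8 b f h 4.2 3.8 30.5
```

```bash
cat > hp.py <<'E'
import numpy as np
O=np.array([639.3,-30.5]); YH=-8.; YAW=np.radians(3.1)
def w(X,zb,dx=10,dz=43.6):
    c,s=np.cos(YAW),np.sin(YAW); a=X+dx
    return np.array([O[0]+c*a-s*YH,O[1]+s*a+c*YH,zb+dz]).round(1)
def inv(tcp,dx=10,dz=43.6):
    c,s=np.cos(YAW),np.sin(YAW); d=np.array(tcp[:2])-O; return (c*d[0]+s*d[1]-dx).round(1),(-s*d[0]+c*d[1]).round(1),(tcp[2]-dz).round(1)
E
python3 - <<'E'
from path import *
from hp import *
o,R=st(); q=o["joint_pos"][:5]
pts=[(-50,125),(15,112),(31,106),(38,100),(42,92),(45,84),(45,72),(44.5,62),(46,52),(50,38),(56,28),(56,12)]
follow([o["ee_pos"]]+[w(*p) for p in pts],q,th=52.5,az=3.2,n=6)
go(w(-50,125))
E
```

```text
t 21.85 tcp [534.6 -39.  186.7] q [-19.7  15.  123.8  66.8  15.    5.4] F [-0.1  0.4 -2. ] w 57.1
toolx [ 0.608  0.035 -0.793] y [0.792 0.044 0.609] z [ 0.056 -0.998 -0.   ] theta 52.5 az 3.3
[599.8 -40.7 168.6] [-16.6  21.2 116.9  63.3  13.3] maxcost 0.0 minq5 13.3
[664.7 -37.1 155.6] [-13.8  26.2 109.3  51.5  13.1] maxcost 0.0 minq5 13.0
[680.7 -36.3 149.6] [-13.2  27.7 107.4  49.7  13. ] maxcost 0.0 minq5 13.0
[687.7 -35.9 143.6] [-13.   28.7 106.8  50.6  12.7] maxcost 0.0 minq5 12.7
[691.7 -35.7 135.6] [-12.8  29.7 106.6  53.5  12.1] maxcost 0.0 minq5 12.1
[694.7 -35.5 127.6] [-12.7  30.7 106.6  57.1  11.5] maxcost 0.0 minq5 11.5
[694.7 -35.5 115.6] [-12.7  32.  107.1  64.9  10.6] maxcost 0.0 minq5 10.6
[694.2 -35.5 105.6] [-12.7  33.  107.5  72.6  10.1] maxcost 0.0 minq5 10.1
[695.7 -35.5  95.6] [-12.7  34.2 107.7  79.8   9.7] maxcost 0.0 minq5 9.7
[699.6 -35.2  81.6] [-12.5  35.8 107.6  89.2   9.5] maxcost 0.0 minq5 9.5
[705.6 -34.9  71.6] [-12.4  37.2 107.   94.    9.4] maxcost 0.0 minq5 9.4
[705.6 -34.9  55.6] [-12.3  38.9 107.4 106.6   9.8] maxcost 0.0 minq5 9.5
t 21.85 tcp [534.6 -39.  186.7] q [-19.7  15.  123.8  66.8  15.    5.4] F [-0.1  0.4 -2. ] w 57.1
toolx [ 0.608  0.035 -0.793] y [0.792 0.044 0.609] z [ 0.056 -0.998 -0.   ] theta 52.5 az 3.3
[599.8 -40.7 168.6] units [0.18  0.135 0.018]
```

```bash
python3 -m inch '[0,0.03,0.03,0.003,0, 0,0.06,0.055,0.006,0, 0,0.1,0.08,0.01,0, 0,0.14,0.11,0.014,0, 0,0.18,0.135,0.018,0, 0,0.18,0.135,0.018,0, 0,0.18,0.135,0.018,0]';  python3 - <<'E'
from h import *
from hp import *
o,R=st(); print(inv(o["ee_pos"]))
t=robot.capture("top");s=robot.capture("side")
crop(t["img"],190,140,400,300,3.5,"pics/t8.png"); crop(s["img"],180,140,360,320,3.3,"pics/s8.png")
E
```

```text
t: 22.55
ee_pos: [599.7, -40.5, 167.9]
ee_rot: [90.1, 52.6, 3.3]
wrist_force: [-1.0, 0.7, -1.5]
gripper_width: 57.2
t 22.55 tcp [599.7 -40.5 167.9] q [-16.6  21.2 116.9  63.4  13.4  11.2] F [-1.   0.7 -1.5] w 57.2
toolx [ 0.607  0.035 -0.794] y [0.793 0.045 0.608] z [ 0.057 -0.998 -0.001] theta 52.55 az 3.3
(np.float64(-50.1), np.float64(-7.8), np.float64(124.3))
```

View pics/t8.png

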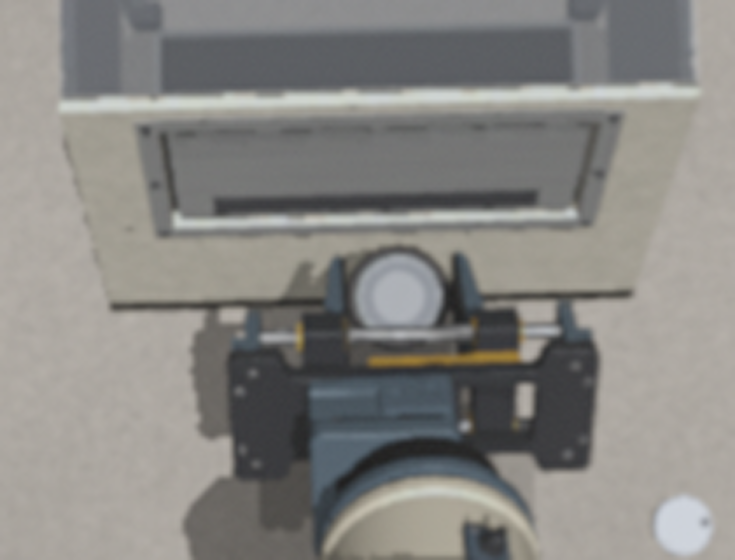

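View pics/s8.png

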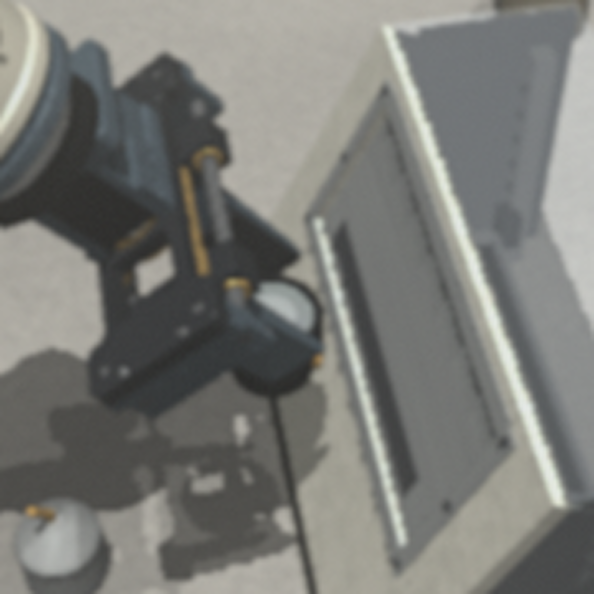

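```bash
python3 - <<'E'
from h import *
from hp import *
t=robot.capture("top")
T=lambda a,b:(190+a/3.5,140+b/3.5)
def hc(p):
    c,s=np.cos(YAW),np.sin(YAW); d=p[:2]-O; return (c*d[0]+s*d[1]).round(1),(-s*d[0]+c*d[1]).round(1)
print("sill L",hc(atz(t,T(172,229),100)),"R",hc(atz(t,T(580,221),100)))
print("head",hc(atz(t,T(398,294),172.3)))
print("top edge L",hc(atz(t,T(62,108),211)),"R",hc(atz(t,T(700,95),211)))
print("foot",hc(atz(t,T(112,308),0)),hc(atz(t,T(632,294),0)))
# predicted pixel of various hatch pts
def hw(x,y,z):
    c,s=np.cos(YAW),np.sin(YAW); return [O[0]+c*x-s*y,O[1]+s*x+c*y,z]
for p in ((0,120,100),(0,-120,100),(9,120,96),(9,-120,96),(42.3,120,190.6),(42.3,-120,190.6),(51.8,170,211),(51.8,-170,211)): print(p,((proj(t,hw(*p))[0]-[190,140])*3.5).round(0))
E
```

```text
sill L (np.float64(-4.3), np.float64(120.3)) R (np.float64(-5.3), np.float64(-122.3))
head (np.float64(-49.7), np.float64(-8.8))
top edge L (np.float64(50.7), np.float64(167.9)) R (np.float64(49.9), np.float64(-169.9))
foot (np.float64(-45.8), np.float64(168.9)) (np.float64(-44.8), np.float64(-171.8))
(0, 120, 100) [172. 222.]
(0, -120, 100) [576. 212.]
(9, 120, 96) [173. 207.]
(9, -120, 96) [574. 198.]
(42.3, 120, 190.6) [157. 128.]
(42.3, -120, 190.6) [600. 117.]
(51.8, 170, 211) [ 58. 106.]
(51.8, -170, 211) [700.  91.]
```

```bash
python3 - <<'E'
from h import *
from hp import *
go(w(-10,118),w(15,112),w(31,106.5))
E
```

```text
t 22.7 tcp [599.3 -40.6 168.5] q [-16.6  21.1 117.   63.4  13.4  11.2] F [ 0.2  0.1 -2.3] w 57.1
toolx [ 0.608  0.035 -0.794] y [0.792 0.044 0.609] z [ 0.056 -0.998 -0.001] theta 52.52 az 3.3
[639.7 -38.5 161.6] units [0.1   0.093 0.001]
[664.7 -37.1 155.6] units [0.167 0.147 0.001]
[680.7 -36.3 150.1] units [0.214 0.178 0.001]
```

```bash
python3 -m inch '[0,0.035,0.033,0,0, 0,0.07,0.065,0,0, 0,0.1,0.093,0.001,0, 0,0.12,0.11,0.001,0, 0,0.14,0.125,0.001,0, 0,0.167,0.147,0.001,0, 0,0.167,0.147,0.001,0, 0,0.167,0.147,0.001,0]';  python3 - <<'E'
from h import *
from hp import *
o,R=st(); print(inv(o["ee_pos"]))
go(w(31,106.5),w(38,100))
t=robot.capture("top");s=robot.capture("side")
crop(t["img"],190,140,400,300,3.5,"pics/t9.png"); crop(s["img"],180,140,360,320,3.3,"pics/s9.png")
E
```

```text
t: 23.5
ee_pos: [663.9, -37.2, 155.2]
ee_rot: [90.1, 52.6, 3.3]
wrist_force: [-7.0, -2.3, 0.2]
gripper_width: 57.4
t 23.5 tcp [663.9 -37.2 155.2] q [-13.8  26.2 109.3  51.6  13.2  25.5] F [-7.  -2.3  0.2] w 57.4
toolx [ 0.607  0.035 -0.794] y [0.793 0.044 0.608] z [ 0.056 -0.998 -0.001] theta 52.57 az 3.3
(np.float64(14.2), np.float64(-8.0), np.float64(111.6))
t 23.5 tcp [663.9 -37.2 155.2] q [-13.8  26.2 109.3  51.6  13.2  25.5] F [-7.  -2.3  0.2] w 57.4
toolx [ 0.607  0.035 -0.794] y [0.793 0.044 0.608] z [ 0.056 -0.998 -0.001] theta 52.57 az 3.3
[680.7 -36.3 150.1] units [0.047 0.034 0.   ]
[687.7 -35.9 143.6] units [0.079 0.04  0.   ]
```

View pics/s9.png

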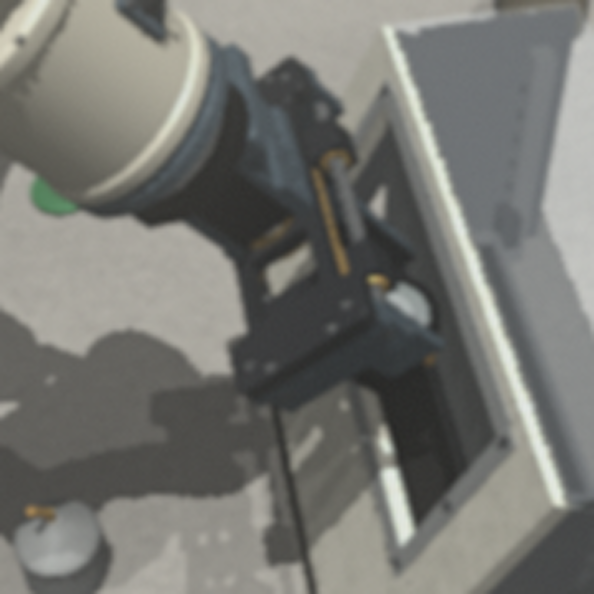

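```bash
python3 - <<'E'
from h import *
from hp import *
go(w(23,109),w(31,106),w(38,100),w(42,92),w(45,84),w(45,72))
E
```

```text
t 23.6 tcp [663.8 -37.2 155.3] q [-13.8  26.2 109.3  51.6  13.2  25.5] F [-5.4 -2.2  0.3] w 57.0
toolx [ 0.607  0.035 -0.794] y [0.793 0.044 0.608] z [ 0.056 -0.998 -0.001] theta 52.57 az 3.3
[672.7 -36.7 152.6] units [0.025 0.018 0.   ]
[680.7 -36.3 149.6] units [0.049 0.033 0.   ]
[687.7 -35.9 143.6] units [0.079 0.04  0.   ]
[691.7 -35.7 135.6] units [0.109 0.034 0.   ]
[694.7 -35.5 127.6] units [0.136 0.026 0.   ]
[694.7 -35.5 115.6] units [0.168 0.001 0.   ]
```

```bash
python3 -m inch '[0,0.025,0.018,0,0, 0,0.049,0.034,0,0, 0,0.065,0.038,0,0, 0,0.079,0.041,0,0, 0,0.094,0.038,0,0, 0,0.109,0.034,0,0, 0,0.12,0.03,0,0, 0,0.12,0.03,0,0]';  python3 - <<'E'
from h import *
from hp import *
o,R=st(); print(inv(o["ee_pos"]),o["moment"])
go(w(45,84),w(45,76),w(45,68),w(44.5,62),w(46,52),w(50,40))
t=robot.capture("top");s=robot.capture("side")
crop(t["img"],190,140,400,300,3.5,"pics/t10.png"); crop(s["img"],180,140,360,320,3.3,"pics/s10.png")
E
```

```text
t: 24.4
ee_pos: [691.0, -35.1, 130.8]
ee_rot: [90.2, 52.7, 3.4]
wrist_force: [-8.1, -1.6, -4.3]
gripper_width: 57.0
t 24.4 tcp [691.  -35.1 130.8] q [-12.8  30.2 106.7  54.7  12.   23.1] F [-8.1 -1.6 -4.3] w 57.0
toolx [ 0.604  0.036 -0.796] y [0.795 0.044 0.605] z [ 0.056 -0.998 -0.002] theta 52.74 az 3.4
(np.float64(41.4), np.float64(-7.4), np.float64(87.2)) [-0.12098082  2.00565644 -0.0128273 ]
t 24.4 tcp [691.  -35.1 130.8] q [-12.8  30.2 106.7  54.7  12.   23.1] F [-8.1 -1.6 -4.3] w 57.0
toolx [ 0.604  0.036 -0.796] y [0.795 0.044 0.605] z [ 0.056 -0.998 -0.002] theta 52.74 az 3.4
[694.7 -35.5 127.6] units [0.016 0.003 0.002]
[694.7 -35.5 119.6] units [ 0.037 -0.013  0.002]
[694.7 -35.5 111.6] units [ 0.058 -0.029  0.002]
[694.2 -35.5 105.6] units [ 0.073 -0.043  0.002]
[695.7 -35.5  95.6] units [ 0.103 -0.059  0.002]
[699.6 -35.2  83.6] units [ 0.143 -0.073  0.002]
```

View pics/s10.png

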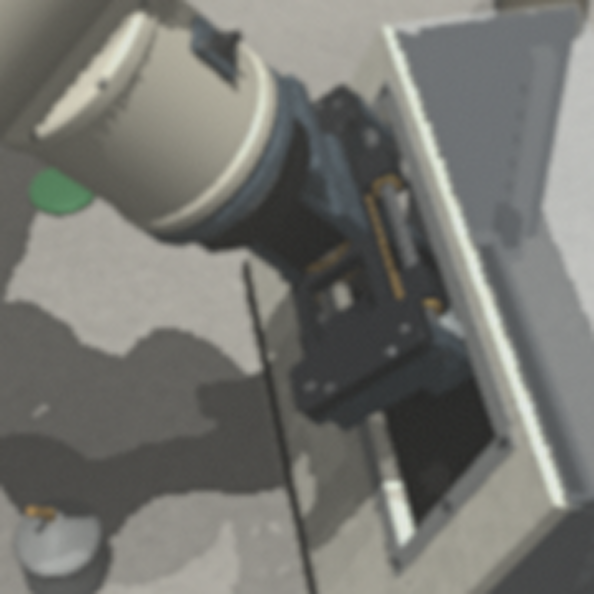

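View pics/t10.png

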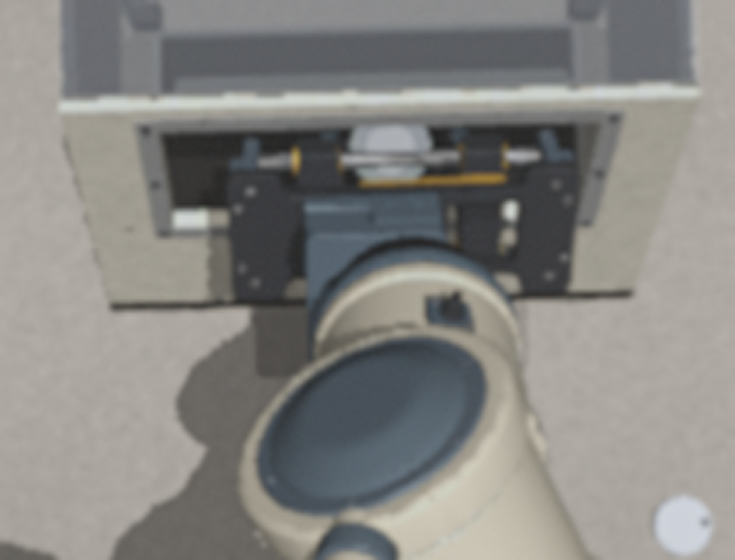

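```bash
python3 -m inch '[0,0.016,0.004,0.002,0, 0,0.026,-0.003,0.002,0, 0,0.037,-0.01,0.002,0, 0,0.048,-0.019,0.002,0, 0,0.058,-0.026,0.002,0, 0,0.058,-0.026,0.002,0]';  python3 - <<'E'
from h import *
from hp import *
o,R=st(); print(inv(o["ee_pos"]),o["moment"])
go(w(44.5,62),w(46,52),w(50,40))
E
```

```text
t: 25.1
ee_pos: [694.0, -35.3, 111.4]
ee_rot: [90.2, 52.9, 3.4]
wrist_force: [-6.1, -0.2, -2.8]
gripper_width: 57.1
t 25.1 tcp [694.  -35.3 111.4] q [-12.8  32.3 107.   64.7  10.7  12.9] F [-6.1 -0.2 -2.8] w 57.1
toolx [ 0.603  0.036 -0.797] y [0.796 0.043 0.604] z [ 0.057 -0.998 -0.003] theta 52.86 az 3.4
(np.float64(44.3), np.float64(-7.7), np.float64(67.8)) [-0.05435411  1.52915763 -0.03040224]
t 25.1 tcp [694.  -35.3 111.4] q [-12.8  32.3 107.   64.7  10.7  12.9] F [-6.1 -0.2 -2.8] w 57.1
toolx [ 0.603  0.036 -0.797] y [0.796 0.043 0.604] z [ 0.057 -0.998 -0.003] theta 52.86 az 3.4
[694.2 -35.5 105.6] units [ 0.016 -0.011  0.001]
[695.7 -35.5  95.6] units [ 0.045 -0.027  0.001]
[699.6 -35.2  83.6] units [ 0.085 -0.041  0.001]
```

```bash
python3 -m inch '[0,0.009,-0.005,0.001,0, 0,0.018,-0.01,0.001,0, 0,0.027,-0.015,0.001,0, 0,0.036,-0.02,0.001,0, 0,0.047,-0.026,0.001,0, 0,0.047,-0.026,0.001,0]';  python3 - <<'E'
from h import *
from hp import *
o,R=st(); print(inv(o["ee_pos"]),o["moment"])
go(w(46,52),w(50,40),w(50,38))
E
```

```text
t: 25.7
ee_pos: [695.4, -35.3, 94.8]
ee_rot: [90.3, 52.9, 3.4]
wrist_force: [-5.2, -0.5, -1.3]
gripper_width: 57.5
t 25.7 tcp [695.4 -35.3  94.8] q [-12.7  34.2 107.4  75.5  10.    1.9] F [-5.2 -0.5 -1.3] w 57.5
toolx [ 0.602  0.036 -0.798] y [0.797 0.043 0.603] z [ 0.056 -0.998 -0.003] theta 52.93 az 3.4
(np.float64(45.8), np.float64(-7.9), np.float64(51.2)) [-0.06911627  1.25809822 -0.07412041]
t 25.7 tcp [695.4 -35.3  94.8] q [-12.7  34.2 107.4  75.5  10.    1.9] F [-5.2 -0.5 -1.3] w 57.5
toolx [ 0.602  0.036 -0.798] y [0.797 0.043 0.603] z [ 0.056 -0.998 -0.003] theta 52.93 az 3.4
[695.7 -35.5  95.6] units [-0.002  0.002  0.001]
[699.6 -35.2  83.6] units [ 0.038 -0.012  0.   ]
[699.6 -35.2  81.6] units [ 0.044 -0.016  0.   ]
```

```bash
python3 -m inch '[0,0.008,-0.002,0,0, 0,0.016,-0.005,0,0, 0,0.024,-0.008,0,0, 0,0.032,-0.01,0,0, 0,0.038,-0.012,0,0, 0,0.038,-0.012,0,0]';  python3 - <<'E'
from h import *
from hp import *
o,R=st(); print(inv(o["ee_pos"]),o["moment"])
go(w(51,38),w(52,34),w(53,30),w(54,26))
E
```

```text
t: 26.3
ee_pos: [699.7, -35.1, 83.4]
ee_rot: [90.3, 52.9, 3.4]
wrist_force: [-1.7, 0.3, -1.5]
gripper_width: 57.0
t 26.3 tcp [699.7 -35.1  83.4] q [-12.6  35.6 107.2  82.4   9.7  -4.9] F [-1.7  0.3 -1.5] w 57.0
toolx [ 0.602  0.036 -0.798] y [0.797 0.043 0.603] z [ 0.056 -0.998 -0.003] theta 52.92 az 3.4
(np.float64(50.0), np.float64(-7.8), np.float64(39.8)) [-0.05278055  0.91171623 -0.00644377]
t 26.3 tcp [699.7 -35.1  83.4] q [-12.6  35.6 107.2  82.4   9.7  -4.9] F [-1.7  0.3 -1.5] w 57.0
toolx [ 0.602  0.036 -0.798] y [0.797 0.043 0.603] z [ 0.056 -0.998 -0.003] theta 52.92 az 3.4
[700.6 -35.2  81.6] units [ 0.007 -0.001  0.001]
[701.6 -35.1  77.6] units [ 0.019 -0.007  0.   ]
[702.6 -35.1  73.6] units [ 0.032 -0.012  0.001]
[703.6 -35.   69.6] units [ 0.045 -0.017  0.001]
```

```bash
cat > f.sh <<'E'
python3 - <<'P'
from h import *
from hp import *
f=[];o=robot.get_obs(); print("t",round(o["t"],2),"hatch",inv(o["ee_pos"]),"F",o["wrist_force"].round(1),"M",o["moment"].round(2),"rot",o["ee_rot"].round(1),"w",round(o["gripper_width"],1))
P
E
python3 -m inch '[0,0.005,-0.002,0,0, 0,0.01,-0.004,0,0, 0,0.01,-0.004,0,0]'>/dev/null; sh f.sh
```

```text
t 26.6 hatch (np.float64(52.7), np.float64(-8.0), np.float64(38.6)) F [-2.2  1.6 14.6] M [ 0.41 -0.68  0.16] rot [90.2 52.7  3.4] w 57.3
```

```bash
python3 -m inch '[0,0.005,-0.002,0,0, 0,0.005,-0.002,0,0]'>/dev/null; sh f.sh
```

```text
t 26.8 hatch (np.float64(54.2), np.float64(-8.0), np.float64(38.2)) F [-4.   0.9 10.8] M [0.24 0.   0.09] rot [90.2 52.6  3.4] w 56.8
```

```bash
python3 -m inch '[0,0.005,-0.002,0,0, 0,0.005,-0.002,0,0]'>/dev/null; sh f.sh
```

```text
t 27.0 hatch (np.float64(55.6), np.float64(-8.0), np.float64(37.6)) F [-3.4  1.2  9.1] M [0.19 0.13 0.11] rot [90.2 52.4  3.4] w 57.2
```

```bash
python3 - <<'E'
from h import *
t=robot.capture("top");s=robot.capture("side")
crop(t["img"],190,90,400,250,3.5,"pics/t11.png"); crop(s["img"],200,120,400,300,3.3,"pics/s11.png")
E
sh f.sh
```

```text
t 27.1 hatch (np.float64(55.6), np.float64(-8.0), np.float64(37.6)) F [-2.7  1.3  9.2] M [0.22 0.12 0.11] rot [90.2 52.4  3.4] w 57.4
```

View pics/t11.png

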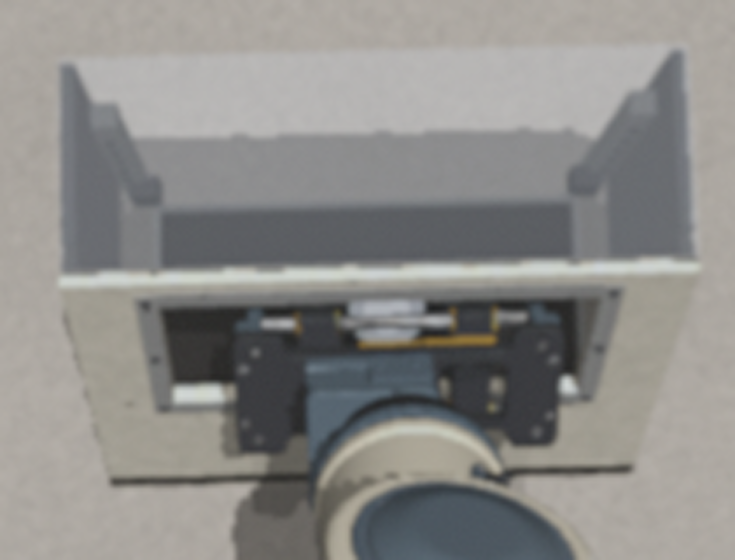

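View pics/s11.png

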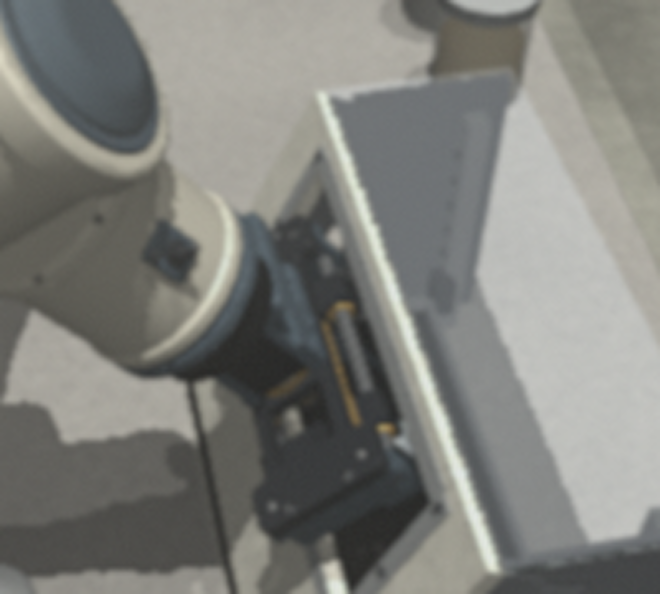

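```bash
python3 -m inch '[0,0,0,0,0, 0,0,0,0,0]'>/dev/null; sh f.sh
```

```text
t 27.3 hatch (np.float64(55.6), np.float64(-8.0), np.float64(37.8)) F [-5.3 -0.5  2. ] M [0.03 0.88 0.02] rot [90.2 52.4  3.4] w 57.3
```

```bash
python3 -m inch '[0,0.0027,-0.002,0,0, 0,0.0027,-0.002,0,0]'>/dev/null; sh f.sh
```

```text
t 27.5 hatch (np.float64(56.3), np.float64(-8.0), np.float64(37.4)) F [-4.8  0.7  8.8] M [0.15 0.33 0.05] rot [90.2 52.3  3.4] w 57.0
```

```bash
python3 - <<'E'
from h import *
from hp import *
go(w(55,40),w(46,40),w(46,38.5))
E
```

```text
t 27.5 tcp [705.9 -34.9  81. ] q [-12.5  36.2 106.8  87.6   9.7 -10.1] F [-4.8  0.7  8.8] w 57.0
toolx [ 0.61   0.036 -0.792] y [0.79  0.044 0.611] z [ 0.057 -0.998 -0.002] theta 52.34 az 3.4
[704.6 -35.   83.6] units [-0.009  0.002 -0.   ]
[695.7 -35.5  83.6] units [-0.028 -0.022 -0.   ]
[695.7 -35.5  82.1] units [-0.024 -0.025 -0.   ]
```

```bash
python3 -m inch '[0,-0.009,0.002,0,0, 0,-0.012,-0.002,0,0, 0,-0.02,-0.012,0,0, 0,-0.027,-0.021,0,0, 0,-0.027,-0.021,0,0, 0,-0.027,-0.021,0,0]'>/dev/null; sh f.sh; python3 - <<'E'
from h import *
t=robot.capture("top")
crop(t["img"],260,140,340,200,8,"pics/t12.png")
from hp import *
go(w(46,38.5),w(46,37.5))
E
```

```text
t 28.1 hatch (np.float64(46.0), np.float64(-8.0), np.float64(39.5)) F [-2.7 -0.2 -8.6] M [-0.    1.77  0.03] rot [90.2 52.4  3.4] w 57.1
t 28.15 tcp [695.8 -35.5  83.2] q [-12.8  35.6 108.1  91.    9.8 -13.8] F [ -2.2   0.1 -10.4] w 57.3
toolx [ 0.609  0.036 -0.792] y [0.791 0.044 0.61 ] z [ 0.057 -0.998 -0.002] theta 52.38 az 3.4
[695.7 -35.5  82.1] units [ 0.003 -0.003 -0.   ]
[695.7 -35.5  81.1] units [ 0.005 -0.005 -0.   ]
```

View pics/t12.png

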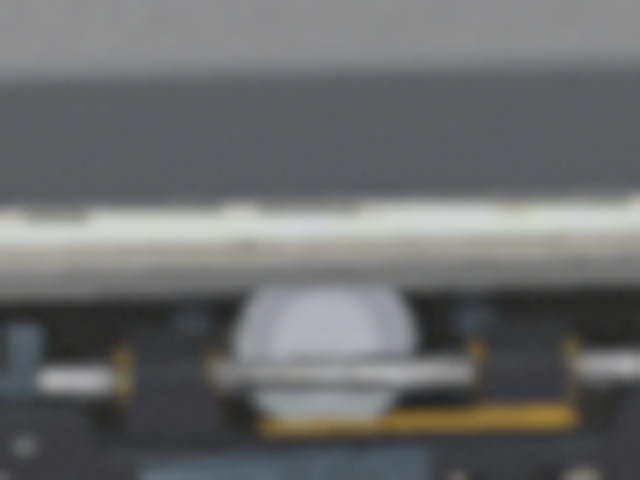

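```bash
python3 -m inch '[0,0.005,0.008,0,0, 0,0.01,0.014,0,0, 0,0.016,0.021,0,0, 0,0.02,0.026,0,0, 0,0.02,0.026,0,0]'>/dev/null; sh f.sh
```

```text
t 28.65 hatch (np.float64(56.4), np.float64(-8.1), np.float64(39.9)) F [-3.9 -0.9 -1.2] M [-0.07  1.18 -0.07] rot [90.2 52.4  3.4] w 57.1
```

```bash
python3 -m inch '[0,0.005,0.006,0,0, 0,0.009,0.01,0,0, 0,0.009,0.01,0,0]'>/dev/null; sh f.sh; python3 -m inch '[0,0.0027,-0.002,0,0, 0,0.0027,-0.002,0,0]'>/dev/null; sh f.sh
```

```text
t 28.95 hatch (np.float64(60.5), np.float64(-8.0), np.float64(39.5)) F [-5.6 -0.4 -2.2] M [-0.1   1.19 -0.12] rot [90.2 52.4  3.4] w 57.5
t 29.15 hatch (np.float64(60.6), np.float64(-8.0), np.float64(38.5)) F [-3.6 -0.4 -1.1] M [ 0.    1.12 -0.  ] rot [90.2 52.3  3.4] w 56.8
```

```bash
python3 -m inch '[0,0.0024,-0.002,0,0, 0,0.0024,-0.002,0,0]'>/dev/null; sh f.sh
```

```text
t 29.35 hatch (np.float64(61.1), np.float64(-8.0), np.float64(38.1)) F [-3.8  0.7  4.2] M [0.15 0.37 0.02] rot [90.2 52.3  3.4] w 57.4
```

```bash
python3 -m inch '[0,0.002,-0.0017,0,0, 0,0.002,-0.0017,0,0]'>/dev/null; sh f.sh
```

```text
t 29.55 hatch (np.float64(61.5), np.float64(-8.0), np.float64(37.9)) F [-5.8  0.4  7.4] M [ 0.2   0.27 -0.02] rot [90.2 52.2  3.4] w 57.2
```

```bash
python3 -m inch '[0,0,0,0,0, 0,0,0,0,0]'>/dev/null; sh f.sh
```

```text
t 29.75 hatch (np.float64(61.5), np.float64(-8.0), np.float64(38.0)) F [-5.3  0.1  2.3] M [ 0.07  0.78 -0.03] rot [90.2 52.2  3.4] w 57.6
```

```bash
python3 -m inch '[0.7,0,0,0,0, 0.9,0,0,0,0, 0.9,0,0,0,0, 0.9,0,0,0,0, 0.9,0,0,0,0]'>/dev/null; sh f.sh; python3 - <<'E'
from h import *
t=robot.capture("top");s=robot.capture("side")
crop(t["img"],260,140,340,200,8,"pics/t13.png"); crop(s["img"],250,180,350,280,6,"pics/s13.png")
E
```

```text
t 30.25 hatch (np.float64(61.3), np.float64(-8.0), np.float64(37.8)) F [-4.5 -0.3 -3.4] M [-0.02  1.33 -0.  ] rot [90.2 52.2  3.4] w 81.9
```

View pics/t13.png

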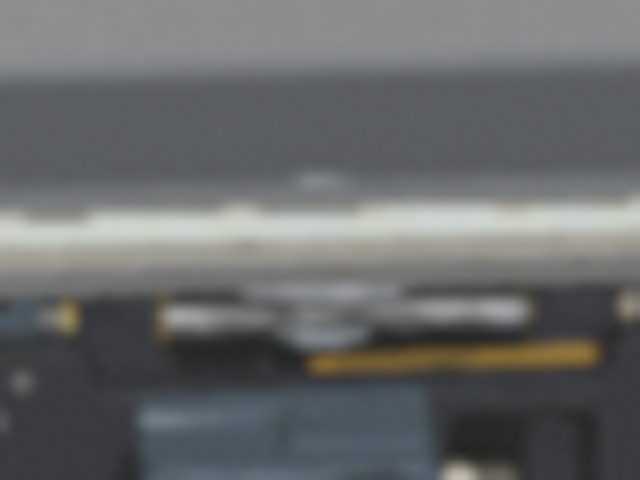

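View pics/s13.png

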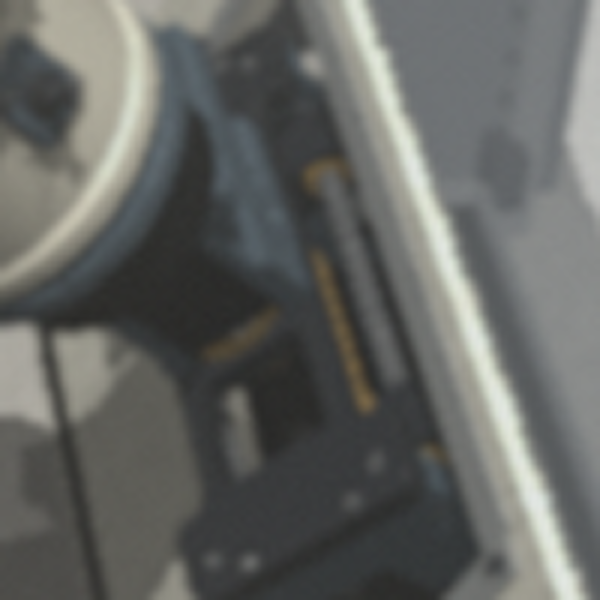

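```bash
python3 -m inch '[1,-0.015,-0.008,0,0, 1,-0.04,-0.015,0,0, 1,-0.07,-0.02,0,0, 1,-0.1,-0.02,0,0, 1,-0.13,-0.02,0,0, 1,-0.16,-0.02,0,0, 1,-0.16,-0.02,0,0]'>/dev/null; sh f.sh; python3 - <<'E'
from h import *
t=robot.capture("top");s=robot.capture("side")
crop(t["img"],190,90,400,250,3.5,"pics/t14.png"); crop(s["img"],200,120,400,300,3.3,"pics/s14.png")
E
```

```text
t 31.05 hatch (np.float64(26.2), np.float64(-8.2), np.float64(73.5)) F [-5.1  0.  -0.5] M [ 0.02  1.21 -0.06] rot [90.2 52.2  3.4] w 91.3
```

View pics/t14.png

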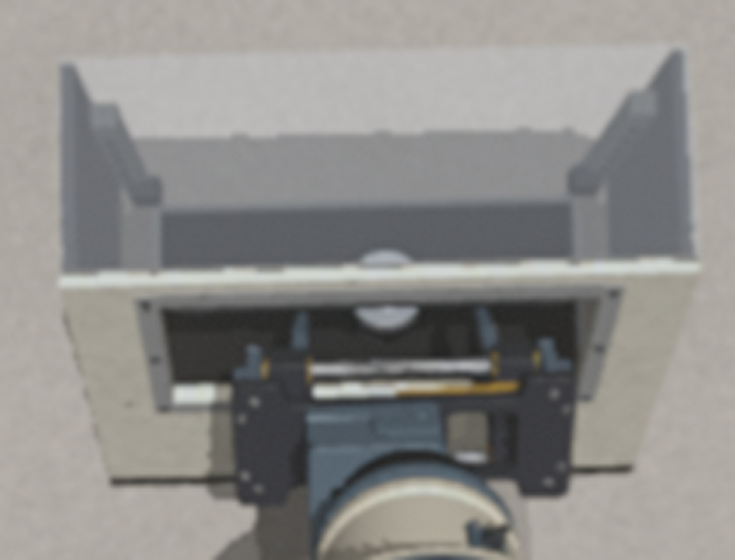

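```bash
python3 -m inch '[1,-0.03,0,0,0, 1,-0.06,0,0,0, 1,-0.09,0,0,0, 1,-0.12,0,0,0, 1,-0.15,0,0,0, 1,-0.18,0,0,0, 1,-0.21,0,0,0, 1,-0.21,0,0,0]'>/dev/null; sh f.sh; python3 - <<'E'
from h import *
st()
t=robot.capture("top");s=robot.capture("side")
crop(t["img"],190,90,400,250,3.5,"pics/t15.png"); crop(s["img"],200,120,400,300,3.3,"pics/s15.png")
E
```

```text
t 31.95 hatch (np.float64(-11.7), np.float64(-8.7), np.float64(125.1)) F [0.8 0.  0.2] M [-0.04  0.4   0.02] rot [90.1 52.   3.3] w 91.2
t 31.95 tcp [638.1 -39.2 168.7] q [-15.1  23.4 112.4  56.1  13.6  20. ] F [0.8 0.  0.2] w 91.2
toolx [ 0.615  0.036 -0.788] y [0.787 0.044 0.616] z [ 0.057 -0.998 -0.001] theta 52.0 az 3.3
```

View pics/s15.png

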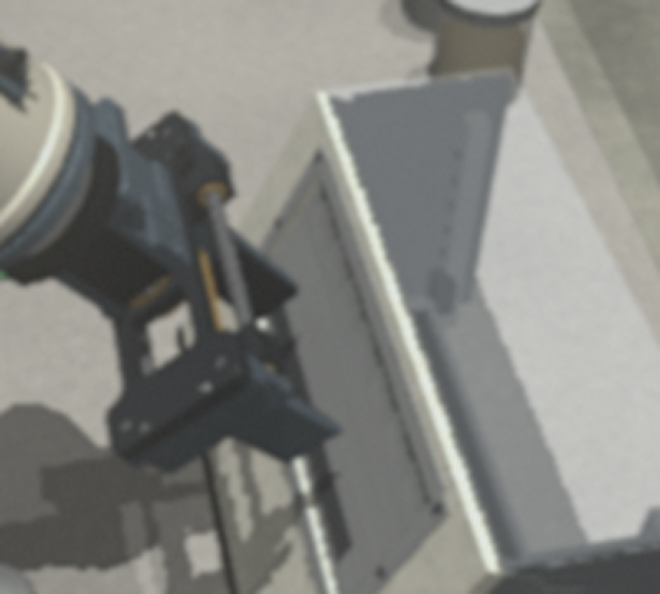

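```bash
python3 -m inch '[1,-0.05,-0.024,0,0, 1,-0.1,-0.048,0,0, 1,-0.15,-0.07,0,0, 1,-0.2,-0.096,0,0, 1,-0.2,-0.096,0,0, 1,-0.2,-0.096,0,0]'>/dev/null; sh f.sh; python3 - <<'E'
from h import *
t=robot.capture("top");s=robot.capture("side")
cv2.imwrite("pics/t16.png",t["img"][80:320,140:420,::-1].repeat(2,0).repeat(2,1)); crop(s["img"],180,120,400,330,2.8,"pics/s16.png")
E
```

```text
t 32.65 hatch (np.float64(-70.8), np.float64(-9.1), np.float64(154.0)) F [-0.3 -0.4  0.2] M [-0.08  0.36 -0.03] rot [90.1 52.   3.3] w 91.2
```

View pics/t16.png

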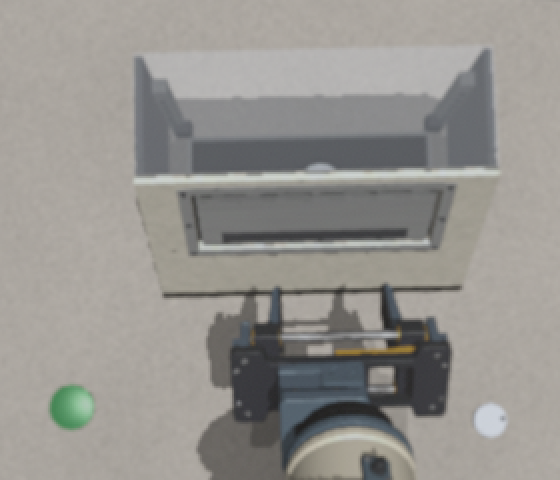

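View pics/s16.png

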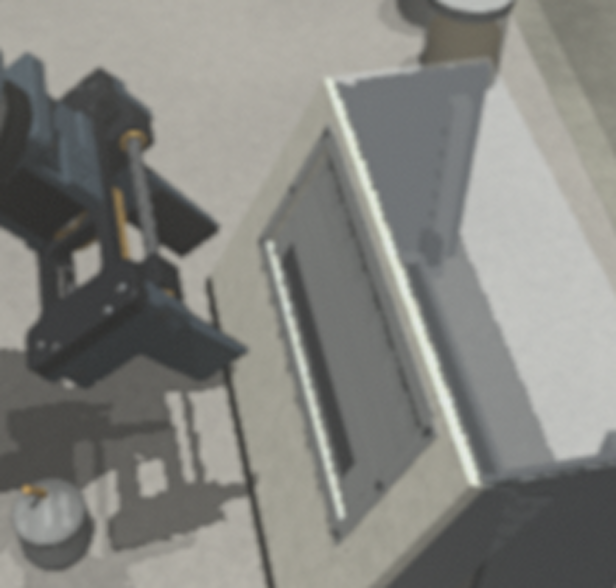

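```bash
python3 -c "
from cell import robot
print(robot.close_job())"
```

```text
the job is handed in; nothing more can be done
None
```

The black lamp head is in the tray behind the hatch and the flap is shut. I handed the job in at about 33 s of the 67 s allowed.

**How it went**
- **Tilting the tool:** The interface has no tilt command, so I tilted the tool to about 52° below horizontal by commanding poses beyond the arm's reach, which bends the wrist. On the first pass near the wrist singularity the tool drifted about 7° sideways. I corrected this the same way before gripping the head.
- **Going in:** I gripped the bezel and carried the head, lens up, past the flap with side forces up to about 8 N.
- **Finding the tray:** I felt for the tray floor and retouched it at hatch x ≈ 61 and y ≈ −8 mm, against the marked spot at x = 58, y = 0. I opened the jaws with about 4 N on the tray and the fingers still under the flap, then drew back along the fingers.

**Last checks**
- **Flap:** It looks shut in both camera views.
- **Head:** In the last top view only its rear rim shows behind the panel's top edge. A view partway through the retreat, with the flap still open, showed the lens facing up.
- **Bystanders:** The lens, tally and oiler are at their original pixel positions.
- **Wrist force:** About zero, so the arm is touching nothing.

**What disagreed or was not ideal**
- **Tray height:** Contact came at a computed base height of about 38 mm, but the tray can be at most 36 mm. The head may have shifted or tipped slightly in the grip, so the tray height is only known to about 2 mm. Contact was slightly higher further in, which rules out a rub on the sloping sill.
- **Contact forces:** The first touch reached about 16 N because I sent that step and the next two before reading the force.
- **Flap on the head:** A test move backwards briefly pushed the flap's edge onto the head with about 10 N, so I moved forward again.

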